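Clear and load the wax warmer and reset its cutout

TASK

Take the empty steel mould off the warmer and set it upright on the bench, then stack every wax ingot on the middle of the warmer's plate in one pile: lay them in pairs, each second ingot end for end on the first (thick end over thin end) so that the pair is flat on top, the first pair along the plate's long side and every next pair crosswise to the one below; an odd last ingot simply lies crosswise on top. When the pile is complete, reset the tripped cutout: push its lever fully off (towards the cable gland), then throw it fully on. Leave the bottle and the specimen pot where they are.

Things in the scene. Friction and masses are not known exactly. Their poses are not given: they have to be found in the camera images.
- ingot1_mid (a point): centre of an off-white wax wedge ingot, 120 mm long, 55 mm wide, 38 mm thick at one end, 22 mm at the other, 180 g, upright sides; both broad faces are alike, each at 3.8 degrees to the middle plane. x: along the middle plane to the thick end (rising 3.8 degrees when it lies on a level surface), y: across the width, z: square to the middle plane. 4 or 5 ingots lie on the bench; None = absent
- ingot1_thick (a point): point on the middle plane of the ingot of ingot1_mid, 50 mm from its centre towards the thick end, same axes; None = absent
- ingot2_mid (a point): centre of an off-white wax wedge ingot, 120 mm long, 55 mm wide, 38 mm thick at one end, 22 mm at the other, 180 g, upright sides; both broad faces are alike, each at 3.8 degrees to the middle plane. x: along the middle plane to the thick end (rising 3.8 degrees when it lies on a level surface), y: across the width, z: square to the middle plane. 4 or 5 ingots lie on the bench; None = absent
- ingot2_thick (a point): point on the middle plane of the ingot of ingot2_mid, 50 mm from its centre towards the thick end, same axes; None = absent
- ingot3_mid (a point): centre of an off-white wax wedge ingot, 120 mm long, 55 mm wide, 38 mm thick at one end, 22 mm at the other, 180 g, upright sides; both broad faces are alike, each at 3.8 degrees to the middle plane. x: along the middle plane to the thick end (rising 3.8 degrees when it lies on a level surface), y: across the width, z: square to the middle plane. 4 or 5 ingots lie on the bench; None = absent
- ingot3_thick (a point): point on the middle plane of the ingot of ingot3_mid, 50 mm from its centre towards the thick end, same axes; None = absent
- ingot4_mid (a point): centre of an off-white wax wedge ingot, 120 mm long, 55 mm wide, 38 mm thick at one end, 22 mm at the other, 180 g, upright sides; both broad faces are alike, each at 3.8 degrees to the middle plane. x: along the middle plane to the thick end (rising 3.8 degrees when it lies on a level surface), y: across the width, z: square to the middle plane. 4 or 5 ingots lie on the bench; None = absent
- ingot4_thick (a point): point on the middle plane of the ingot of ingot4_mid, 50 mm from its centre towards the thick end, same axes; None = absent
- ingot5_mid (a point): centre of an off-white wax wedge ingot, 120 mm long, 55 mm wide, 38 mm thick at one end, 22 mm at the other, 180 g, upright sides; both broad faces are alike, each at 3.8 degrees to the middle plane. x: along the middle plane to the thick end (rising 3.8 degrees when it lies on a level surface), y: across the width, z: square to the middle plane. 4 or 5 ingots lie on the bench; None = absent
- ingot5_thick (a point): point on the middle plane of the ingot of ingot5_mid, 50 mm from its centre towards the thick end, same axes; None = absent
- ingot6_mid (a point): centre of an off-white wax wedge ingot, 120 mm long, 55 mm wide, 38 mm thick at one end, 22 mm at the other, 180 g, upright sides; both broad faces are alike, each at 3.8 degrees to the middle plane. x: along the middle plane to the thick end (rising 3.8 degrees when it lies on a level surface), y: across the width, z: square to the middle plane. 4 or 5 ingots lie on the bench; None = absent
- ingot6_thick (a point): point on the middle plane of the ingot of ingot6_mid, 50 mm from its centre towards the thick end, same axes; None = absent
- warmer_plate (a point): centre of the upper face of the wax warmer's flat metal plate, 38 mm above the bench. Low white fixed appliance, 250 x 200 mm; the plate is 230 x 180 mm. Axes: x along the plate's long side, y along its short side, z up. A flat double layer of two ingots is 60 mm high
- mould_mid (a point): centre, half-way up, of an empty open steel mould pan without lid, 130 mm long (x), 60 mm wide (y), 32 mm high (z up), walls 4 mm, 200 g; it starts on the warmer's plate
- cutout_base: fixed grey steel cutout box, 150 x 100 x 50 mm, that carries the lever; origin at the centre of its underside, z up. The black cable gland sticks out of its -x end. The lever's pivot lies at the centre of the top face (50 mm up), its axis along the box's y
- cutout_tip (a point): free end of the cutout's white lever, a flat paddle 70 mm long from the pivot, 36 mm wide across its swing and 12 mm thick; 108 to 120 mm above the bench. It stays where it is left; about 2 N at the tip move it
- cutout (a joint): lever angle in rad: 0 = fully off (leaning 0.6 rad from upright towards the cable-gland end, the box's -x), 0.6 = upright, 1.2 = fully on (leaning 0.6 rad the other way); both ends are hard stops. Tripped it stands in between (0.4 to 0.8)
- bottle: bystander: white bottle, 66 mm across, 150 mm high; origin at the centre of its underside
- pot: bystander: white specimen pot with a grey lid, 72 mm across, 80 mm high; origin at the centre of its underside
There are look-alikes about, which are no part of the job. Leave any pink look-alike of the part that bears mould_mid alone.

How it is judged:
On the way, in this order (a step that is already met when the one before it is completed fails the run):
1. the empty mould stands upright on the bench (height (world z) of mould_mid below 0.025 m and angle between mould_mid's own z axis and vertical below 0.1 rad), for 0.2 s.
2. every ingot lies in the pile on the plate, in flat crosswise pairs (horizontal distance between each of ingot1_mid, ingot2_mid, ingot3_mid, ingot4_mid, ingot5_mid, ingot6_mid and warmer_plate below 0.025 m and angle between ingot1_mid's own x axis and vertical between 1.4408 and 1.7008 rad and angle between ingot1_mid's own y axis and vertical between 1.4808 and 1.6608 rad and ((z of ingot1_mid in the frame of warmer_plate between 0.006 and 0.024 m and angle between the x axis of ingot1_mid and the x axis of warmer_plate, either way round below 0.3 rad) or (z of ingot1_mid in the frame of warmer_plate between 0.036 and 0.054 m and angle between the x axis of ingot1_mid and the x axis of warmer_plate, either way round below 0.3 rad) or (z of ingot1_mid in the frame of warmer_plate between 0.066 and 0.084 m and angle between the x axis of ingot1_mid and the y axis of warmer_plate, either way round below 0.3 rad) or (z of ingot1_mid in the frame of warmer_plate between 0.096 and 0.114 m and angle between the x axis of ingot1_mid and the y axis of warmer_plate, either way round below 0.3 rad) or (z of ingot1_mid in the frame of warmer_plate between 0.126 and 0.144 m and angle between the x axis of ingot1_mid and the x axis of warmer_plate, either way round below 0.3 rad) or (z of ingot1_mid in the frame of warmer_plate between 0.156 and 0.174 m and angle between the x axis of ingot1_mid and the x axis of warmer_plate, either way round below 0.3 rad)) and angle between ingot2_mid's own x axis and vertical between 1.4408 and 1.7008 rad and angle between ingot2_mid's own y axis and vertical between 1.4808 and 1.6608 rad and ((z of ingot2_mid in the frame of warmer_plate between 0.006 and 0.024 m and angle between the x axis of ingot2_mid and the x axis of warmer_plate, either way round below 0.3 rad) or (z of ingot2_mid in the frame of warmer_plate between 0.036 and 0.054 m and angle between the x axis of ingot2_mid and the x axis of warmer_plate, either way round below 0.3 rad) or (z of ingot2_mid in the frame of warmer_plate between 0.066 and 0.084 m and angle between the x axis of ingot2_mid and the y axis of warmer_plate, either way round below 0.3 rad) or (z of ingot2_mid in the frame of warmer_plate between 0.096 and 0.114 m and angle between the x axis of ingot2_mid and the y axis of warmer_plate, either way round below 0.3 rad) or (z of ingot2_mid in the frame of warmer_plate between 0.126 and 0.144 m and angle between the x axis of ingot2_mid and the x axis of warmer_plate, either way round below 0.3 rad) or (z of ingot2_mid in the frame of warmer_plate between 0.156 and 0.174 m and angle between the x axis of ingot2_mid and the x axis of warmer_plate, either way round below 0.3 rad)) and angle between ingot3_mid's own x axis and vertical between 1.4408 and 1.7008 rad and angle between ingot3_mid's own y axis and vertical between 1.4808 and 1.6608 rad and ((z of ingot3_mid in the frame of warmer_plate between 0.006 and 0.024 m and angle between the x axis of ingot3_mid and the x axis of warmer_plate, either way round below 0.3 rad) or (z of ingot3_mid in the frame of warmer_plate between 0.036 and 0.054 m and angle between the x axis of ingot3_mid and the x axis of warmer_plate, either way round below 0.3 rad) or (z of ingot3_mid in the frame of warmer_plate between 0.066 and 0.084 m and angle between the x axis of ingot3_mid and the y axis of warmer_plate, either way round below 0.3 rad) or (z of ingot3_mid in the frame of warmer_plate between 0.096 and 0.114 m and angle between the x axis of ingot3_mid and the y axis of warmer_plate, either way round below 0.3 rad) or (z of ingot3_mid in the frame of warmer_plate between 0.126 and 0.144 m and angle between the x axis of ingot3_mid and the x axis of warmer_plate, either way round below 0.3 rad) or (z of ingot3_mid in the frame of warmer_plate between 0.156 and 0.174 m and angle between the x axis of ingot3_mid and the x axis of warmer_plate, either way round below 0.3 rad)) and angle between ingot4_mid's own x axis and vertical between 1.4408 and 1.7008 rad and angle between ingot4_mid's own y axis and vertical between 1.4808 and 1.6608 rad and ((z of ingot4_mid in the frame of warmer_plate between 0.006 and 0.024 m and angle between the x axis of ingot4_mid and the x axis of warmer_plate, either way round below 0.3 rad) or (z of ingot4_mid in the frame of warmer_plate between 0.036 and 0.054 m and angle between the x axis of ingot4_mid and the x axis of warmer_plate, either way round below 0.3 rad) or (z of ingot4_mid in the frame of warmer_plate between 0.066 and 0.084 m and angle between the x axis of ingot4_mid and the y axis of warmer_plate, either way round below 0.3 rad) or (z of ingot4_mid in the frame of warmer_plate between 0.096 and 0.114 m and angle between the x axis of ingot4_mid and the y axis of warmer_plate, either way round below 0.3 rad) or (z of ingot4_mid in the frame of warmer_plate between 0.126 and 0.144 m and angle between the x axis of ingot4_mid and the x axis of warmer_plate, either way round below 0.3 rad) or (z of ingot4_mid in the frame of warmer_plate between 0.156 and 0.174 m and angle between the x axis of ingot4_mid and the x axis of warmer_plate, either way round below 0.3 rad)) and angle between ingot5_mid's own x axis and vertical between 1.4408 and 1.7008 rad and angle between ingot5_mid's own y axis and vertical between 1.4808 and 1.6608 rad and ((z of ingot5_mid in the frame of warmer_plate between 0.006 and 0.024 m and angle between the x axis of ingot5_mid and the x axis of warmer_plate, either way round below 0.3 rad) or (z of ingot5_mid in the frame of warmer_plate between 0.036 and 0.054 m and angle between the x axis of ingot5_mid and the x axis of warmer_plate, either way round below 0.3 rad) or (z of ingot5_mid in the frame of warmer_plate between 0.066 and 0.084 m and angle between the x axis of ingot5_mid and the y axis of warmer_plate, either way round below 0.3 rad) or (z of ingot5_mid in the frame of warmer_plate between 0.096 and 0.114 m and angle between the x axis of ingot5_mid and the y axis of warmer_plate, either way round below 0.3 rad) or (z of ingot5_mid in the frame of warmer_plate between 0.126 and 0.144 m and angle between the x axis of ingot5_mid and the x axis of warmer_plate, either way round below 0.3 rad) or (z of ingot5_mid in the frame of warmer_plate between 0.156 and 0.174 m and angle between the x axis of ingot5_mid and the x axis of warmer_plate, either way round below 0.3 rad)) and angle between ingot6_mid's own x axis and vertical between 1.4408 and 1.7008 rad and angle between ingot6_mid's own y axis and vertical between 1.4808 and 1.6608 rad and ((z of ingot6_mid in the frame of warmer_plate between 0.006 and 0.024 m and angle between the x axis of ingot6_mid and the x axis of warmer_plate, either way round below 0.3 rad) or (z of ingot6_mid in the frame of warmer_plate between 0.036 and 0.054 m and angle between the x axis of ingot6_mid and the x axis of warmer_plate, either way round below 0.3 rad) or (z of ingot6_mid in the frame of warmer_plate between 0.066 and 0.084 m and angle between the x axis of ingot6_mid and the y axis of warmer_plate, either way round below 0.3 rad) or (z of ingot6_mid in the frame of warmer_plate between 0.096 and 0.114 m and angle between the x axis of ingot6_mid and the y axis of warmer_plate, either way round below 0.3 rad) or (z of ingot6_mid in the frame of warmer_plate between 0.126 and 0.144 m and angle between the x axis of ingot6_mid and the x axis of warmer_plate, either way round below 0.3 rad) or (z of ingot6_mid in the frame of warmer_plate between 0.156 and 0.174 m and angle between the x axis of ingot6_mid and the x axis of warmer_plate, either way round below 0.3 rad)) and (distance between ingot2_mid and ingot1_mid above 0.045 m or angle between the x axis of ingot2_mid and the x axis of ingot1_mid, either way round above 0.8 rad or horizontal distance between ingot2_thick and ingot1_thick above 0.05 m) and (distance between ingot3_mid and ingot1_mid above 0.045 m or angle between the x axis of ingot3_mid and the x axis of ingot1_mid, either way round above 0.8 rad or horizontal distance between ingot3_thick and ingot1_thick above 0.05 m) and (distance between ingot3_mid and ingot2_mid above 0.045 m or angle between the x axis of ingot3_mid and the x axis of ingot2_mid, either way round above 0.8 rad or horizontal distance between ingot3_thick and ingot2_thick above 0.05 m) and (distance between ingot4_mid and ingot1_mid above 0.045 m or angle between the x axis of ingot4_mid and the x axis of ingot1_mid, either way round above 0.8 rad or horizontal distance between ingot4_thick and ingot1_thick above 0.05 m) and (distance between ingot4_mid and ingot2_mid above 0.045 m or angle between the x axis of ingot4_mid and the x axis of ingot2_mid, either way round above 0.8 rad or horizontal distance between ingot4_thick and ingot2_thick above 0.05 m) and (distance between ingot4_mid and ingot3_mid above 0.045 m or angle between the x axis of ingot4_mid and the x axis of ingot3_mid, either way round above 0.8 rad or horizontal distance between ingot4_thick and ingot3_thick above 0.05 m) and (distance between ingot5_mid and ingot1_mid above 0.045 m or angle between the x axis of ingot5_mid and the x axis of ingot1_mid, either way round above 0.8 rad or horizontal distance between ingot5_thick and ingot1_thick above 0.05 m) and (distance between ingot5_mid and ingot2_mid above 0.045 m or angle between the x axis of ingot5_mid and the x axis of ingot2_mid, either way round above 0.8 rad or horizontal distance between ingot5_thick and ingot2_thick above 0.05 m) and (distance between ingot5_mid and ingot3_mid above 0.045 m or angle between the x axis of ingot5_mid and the x axis of ingot3_mid, either way round above 0.8 rad or horizontal distance between ingot5_thick and ingot3_thick above 0.05 m) and (distance between ingot5_mid and ingot4_mid above 0.045 m or angle between the x axis of ingot5_mid and the x axis of ingot4_mid, either way round above 0.8 rad or horizontal distance between ingot5_thick and ingot4_thick above 0.05 m) and (distance between ingot6_mid and ingot1_mid above 0.045 m or angle between the x axis of ingot6_mid and the x axis of ingot1_mid, either way round above 0.8 rad or horizontal distance between ingot6_thick and ingot1_thick above 0.05 m) and (distance between ingot6_mid and ingot2_mid above 0.045 m or angle between the x axis of ingot6_mid and the x axis of ingot2_mid, either way round above 0.8 rad or horizontal distance between ingot6_thick and ingot2_thick above 0.05 m) and (distance between ingot6_mid and ingot3_mid above 0.045 m or angle between the x axis of ingot6_mid and the x axis of ingot3_mid, either way round above 0.8 rad or horizontal distance between ingot6_thick and ingot3_thick above 0.05 m) and (distance between ingot6_mid and ingot4_mid above 0.045 m or angle between the x axis of ingot6_mid and the x axis of ingot4_mid, either way round above 0.8 rad or horizontal distance between ingot6_thick and ingot4_thick above 0.05 m) and (distance between ingot6_mid and ingot5_mid above 0.045 m or angle between the x axis of ingot6_mid and the x axis of ingot5_mid, either way round above 0.8 rad or horizontal distance between ingot6_thick and ingot5_thick above 0.05 m)), for 0.3 s.
3. the cutout's lever is pushed fully off (value of joint cutout below 0.1 rad), for 0.2 s.
4. the lever is thrown fully on (value of joint cutout above 1.1 rad), for 0.2 s.
At the end, for the whole second after the job is handed in: Mould upright on the bench. Ingots at rest in one pile: centres within 25 mm of the plate's centre line and 9 mm of their level, 3.5 degrees of true lie, 16 degrees of square to the plate, each next pair crosswise, thick ends of a pair opposite. Lever within 0.1 rad of fully on (all of step 1 and all of step 2 and linear speed of each of mould, ingot1, ingot2, ingot3, ingot4, ingot5, ingot6 below 0.01 m/s and value of joint cutout above 1.1 rad); the robot touches nothing.
It fails at once if the bottle is shifted by more than 30 mm (distance of bottle from where it was at the start of the episode above 0.03 m).
It fails at once if the specimen pot is shifted by more than 30 mm (distance of pot from where it was at the start of the episode above 0.03 m).
Of ingot1, ingot2, ingot3, ingot4, ingot5, ingot6 only 4 to 5 are there at a start; the rules pass over those that are not, and their reading is None.
At some moment in a run one of mould may be knocked a few centimetres aside while the robot is not near it.
Once in a run the grip may slacken for a moment while it holds something.
It also fails if it takes over 208 s, if anything falls off the work surface, if the arm or the gripper's body presses on something with over 40 N, if the wrist force passes 120 N, or if a joint passes its speed limit or range.

ROBOT

A 7-joint arm with a two-finger parallel gripper is mounted at the origin on the work surface. World frame = base frame: x ahead of the robot, y to its left, z up, the work surface at z = 0. Lengths are in m, angles in rad, forces in N, time in s.
With the tool pointing down it reaches from about 0.425 to 0.925 m from the base axis. Payload 6.8 kg.
Tool frame: the origin (TCP) lies midway between the tips of the shut fingers; the grasp point (between the pads) lies 19 mm behind it; z points along the fingers, y is the line along which they close (so a half turn about z gives the same grasp; the last joint's range is limited). The gripper opens to 85 mm and grips with 20 to 120 N. Pads are 22 mm wide; open, the fingers measure 114 mm over their backs; the gripper's body (76 mm by 85 mm) begins 54 mm behind the grasp point. The pads swing forward as they close: fully open they stand 13 mm farther back than shut.
Start: joints at [0.996, 0.477, 0.022, 1.555, -0.011, 1.109, -0.083], TCP at [0.304, -0.603, 0.231] pointing down, gripper open.
Joint ranges: [-2.96, 2.96], [-0.34, 2.1], [-1.41, 1.46], [0.24, 2.44], [-1.37, 4.51], [0.17, 1.92], [-2.96, 2.96]. Speed limits (rad/s): [2.39, 2.39, 3.14, 3.14, 3.14, 3.14, 3.14].

INTERFACE

Orientations are given as a unit quaternion [w, x, y, z].
In Python, from station import bot, imaging gives the robot as it stands.
- The arm moves only by the tool move_arm, never from a script. Its argument "commands" is a list that holds one entry, the list of rows, each a list of 7 numbers: the shift along the tool's x, y, z in m, then the turn, a rotation vector about the tool's x, y, z in degrees, then the finger opening in m, from 0 to 0.0854. In form: [[[x, y, z, rx, ry, rz, grip], ...]]. A call has 1 to 20 rows; each row shifts and turns the commanded pose from where the row before left it, along the tool's axes as they then stand; what a row does not reach is not made up. A row lasts 1/8 s, in which the tool goes at most 62.5 mm and 10.7 degrees, less where a joint would pass 70% of its speed; a pose out of reach is approached as far as the arm can. A call is refused whole if a number of a shift passes 0.0625 or a number of a turn 10.7, either way. A call with a gripper value outside its range is refused whole. The fingers move at their own pace and stop on an object; "squeeze" is the grip in N (left out, the last holds). Time passes only in rows, so rows that do not move let the fingers close. It gives the time, the measured TCP pose, the force, the opening and the grip force at its end, in the units of the state.
- bot.get_obs(): the state, without advancing time (a new reading comes with each control period).
- imaging.read_camera(name): name is "side" or "top"; returns the picture (384x512x3 uint8, red, green, blue); there is no depth.
- imaging.calibration(name): a dict with "intrinsics" (3x3 intrinsics, pixels), "k1" (the pictures are not rectified: a ray, as slopes to the right and down, at radius r is drawn at 1 + k1 r^2 times it, then the intrinsics apply), "extrinsics" (4x4, takes a point from camera to world coordinates). Camera axes: x right, y down, z forward; pixel columns grow to the right and rows downward; lengths in m; the calibration is good to about 2 mm. A picture is of the moment at which its call begins. calibration takes no time and is no camera call.
- bot.hand_in(): hands the job in; it is judged then, once.
The state is a dict: "t": time; "q": joint angles; "joint_vel": joint speeds; "joint_torque": joint torques, N m; "eef_pos": TCP position; "tool_rot": TCP orientation; "contact_force": force on the tool from outside, world axes, zero at the start; "torque": the same for the moment, N m; "gripper_width": opening from 0.0 (shut) to 1.0 (fully open); "grasp_force": force on a finger pad.
Only numpy, scipy, OpenCV 4.12 (cv2) and the standard library are available. Lean on these libraries where they do the work, as an engineer would, in place of code of your own. Each camera call takes 0.05 s, during which the arm holds its last target. There are 200 camera calls.

## Working session

There is one attempt and no reset: what is moved stays moved. The work goes in short steps, Python scripts to look and compute and a tool call to move; the robot and the scene stay as the last step left them, time stands still between calls to the robot, and variables do not carry over. Pictures are saved under pics/ and viewed, at most 14 in all, crops included, and the job is handed in when it is done.

Besides the shell and the picture viewer there is one more tool, called after ">>>" as a command line: name --argument value ..., lists and objects as JSON in quotes. move_arm: Moves the arm, as the interface text tells. Its arguments: {"type":"object","properties":{"commands":{"type":"array","items":{"type":"array","items":{"type":"array","items":{"type":"number"}}}},"squeeze":{"type":"number"}},"required":["commands"]}

```bash
ls; mkdir -p pics; python3 - <<'E'
from station import bot, imaging
import cv2
o=bot.get_obs(); print(o)
for n in("side","top"):
    im=imaging.read_camera(n); cv2.imwrite(f"pics/{n}0.png",im[:,:,::-1]); print(n,imaging.calibration(n))
E
```

```text
pics
{'t': 0.0, 'q': array([ 0.99591441,  0.4778066 ,  0.02233879,  1.55645221, -0.01149367,
        1.10930894, -0.08310667]), 'joint_vel': array([-0.00205562,  0.0002092 , -0.0008224 ,  0.00025309, -0.0006461 ,
        0.00112093, -0.00173592]), 'joint_torque': array([ 5.93978548e-04, -5.96446717e+01,  1.60772625e+00, -2.81191832e+01,
        1.23289702e-02,  9.34902637e-03, -1.22522715e-04]), 'eef_pos': array([ 0.30347674, -0.60226402,  0.23032103]), 'tool_rot': array([-8.79172791e-04,  9.72885172e-01,  2.31286812e-01, -2.82476468e-04]), 'contact_force': array([-1.04803103,  0.25419707,  0.03351024]), 'torque': array([-0.00573938, -0.02983803,  0.01276332]), 'grasp_force': 0.0, 'gripper_width': 0.9997218173235408}
side {'intrinsics': array([[401.68678592,   0.        , 254.96088333],
       [  0.        , 401.68678592, 189.34894916],
       [  0.        ,   0.        ,   1.        ]]), 'k1': -0.12565165831568204, 'extrinsics': array([[-7.80099450e-01, -3.48352928e-01,  5.19706731e-01,
        -7.65372087e-02],
       [-6.25655533e-01,  4.34273313e-01, -6.48044631e-01,
         8.00013540e-01],
       [ 5.34806508e-05, -8.30696652e-01, -5.56725310e-01,
         7.02535071e-01],
       [ 0.00000000e+00,  0.00000000e+00,  0.00000000e+00,
         1.00000000e+00]])}
top {'intrinsics': array([[461.80269388,   0.        , 254.63762033],
       [  0.        , 461.80269388, 190.08271376],
       [  0.        ,   0.        ,   1.        ]]), 'k1': -0.04974178176470487, 'extrinsics': array([[ 6.88005534e-04, -9.94106223e-01,  1.08408230e-01,
         3.50161041e-01],
       [-9.99964909e-01, -1.58904113e-03, -8.22533754e-03,
         1.09105818e-01],
       [ 8.34912437e-03, -1.08398767e-01, -9.94072432e-01,
         1.35719579e+00],
       [ 0.00000000e+00,  0.00000000e+00,  0.00000000e+00,
         1.00000000e+00]])}
```

View pics/top0.png

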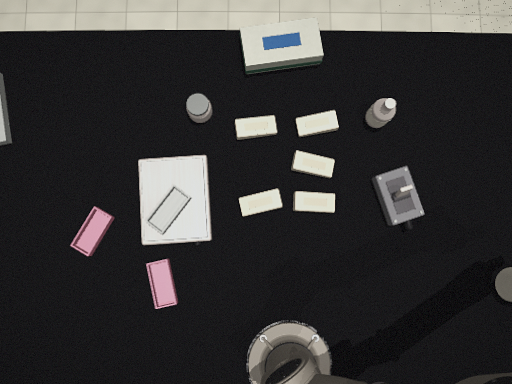

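View pics/side0.png

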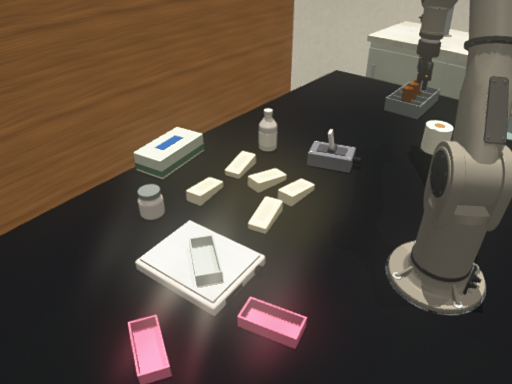

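The top view shows five ingots at about (256,127), (317,123), (313,164), (261,203) and (315,202). The steel mould is on the plate at (169,210), and the pink look-alikes are at (92,231) and (162,284). The white and blue box at (281,45) is no ingot. The cutout is at (398,195) with its gland at (408,223), the pot at (199,108) and the bottle at (380,112). I'll take crops to tell the thick ends apart.

```bash
cat > h.py <<'E'
import numpy as np, cv2
from station import bot, imaging
def ray(n,uv):
    c=imaging.calibration(n);K=c["intrinsics"];E=c["extrinsics"]
    uv=np.atleast_2d(np.asarray(uv,float))
    d=(uv-K[[0,1],[2,2]])/K[0,0]; r=np.linalg.norm(d,axis=1,keepdims=True); s=r.copy()
    for _ in range(20): s=r/(1+c["k1"]*s*s)
    d=d/(1+c["k1"]*s*s)
    D=np.c_[d,np.ones(len(d))]@E[:3,:3].T
    return E[:3,3],D
def on_z(n,uv,z):
    o,D=ray(n,uv); return o+D*((z-o[2])/D[:,2])[:,None]
def proj(n,P):
    c=imaging.calibration(n);K=c["intrinsics"];E=c["extrinsics"]
    p=(np.atleast_2d(P)-E[:3,3])@E[:3,:3]; d=p[:,:2]/p[:,2:]; r2=(d**2).sum(1,keepdims=True)
    return d*(1+c["k1"]*r2)*K[0,0]+K[[0,1],[2,2]]
def tri(a,b):  # pixel in top, pixel in side -> point, miss
    o1,d1=ray("top",a);o2,d2=ray("side",b);d1=d1[0];d2=d2[0]
    s=np.linalg.lstsq(np.c_[d1,-d2],o2-o1,rcond=None)[0]
    p,q=o1+s[0]*d1,o2+s[1]*d2; return (p+q)/2,np.linalg.norm(p-q)
def blobs(im,amin=250,amax=1500):
    hsv=cv2.cvtColor(im,cv2.COLOR_RGB2HSV); m=cv2.inRange(hsv,(12,12,110),(45,120,255))
    n,l,s,c=cv2.connectedComponentsWithStats(m)
    return [(i,c[i],s[i],l==i) for i in range(1,n) if amin<s[i,4]<amax]
E
python3 - <<'E'
from h import *
tops=cv2.imread("pics/top0.png");side=cv2.imread("pics/side0.png")
for n,I in(("top",tops),("side",side)):
    for i,c,s,m in blobs(I[:,:,::-1].copy(),150):
        cn=max(cv2.findContours(m.astype('uint8'),0,1)[0],key=len)
        print(n,c.round(1),s[4],cv2.minAreaRect(cn), on_z(n,c,.03)[0].round(3))
a=cv2.resize(tops[95:225,225:345],None,fx=4,fy=4,interpolation=2)
cv2.imwrite("pics/ct.png",a)
b=cv2.resize(side[140:240,180:325],None,fx=5.5,fy=5.5,interpolation=2)
cv2.imwrite("pics/cs.png",b)
E
```

```text
top [380.6 112.3] 377 ((380.6310119628906, 112.7275619506836), (22.837507247924805, 29.148963928222656), 41.633541107177734) [ 0.728 -0.275  0.03 ]
top [315.4 122.3] 697 ((316.67803955078125, 122.49756622314453), (18.857620239257812, 40.92802047729492), 77.90524291992188) [ 0.696 -0.081  0.03 ]
top [255.5 125.8] 765 ((255.5243682861328, 125.7195053100586), (18.994224548339844, 40.63880920410156), 83.6598129272461) [0.685 0.096 0.03 ]
top [313.3 163.5] 775 ((313.2425842285156, 163.46884155273438), (40.42544174194336, 19.239303588867188), 13.240520477294922) [ 0.573 -0.073  0.03 ]
top [195.5 213. ] 267 ((195.58428955078125, 212.36517333984375), (53.31789779663086, 107.27179718017578), 32.0053825378418) [0.428 0.268 0.03 ]
top [260.1 201.9] 810 ((260.1587829589844, 201.86695861816406), (19.641420364379883, 41.69169235229492), 76.60750579833984) [0.461 0.082 0.03 ]
top [314.5 201.4] 787 ((314.50689697265625, 201.3827667236328), (40.04841995239258, 19.613157272338867), 3.3664603233337402) [ 0.462 -0.075  0.03 ]
top [302.3 375.7] 306 ((300.9867248535156, 378.1991271972656), (15.14560699462
[... 750 characters left out ...]
6 ((278.2010498046875, 202.427978515625), (27.28455924987793, 77.74703216552734), 47.66300582885742) [0.453 0.034 0.03 ]
side [151.5 207.6] 451 ((151.77308654785156, 207.30157470703125), (22.295080184936523, 24.95453453063965), 77.19573211669922) [0.722 0.274 0.03 ]
side [206.4 263. ] 727 ((205.01763916015625, 260.8294372558594), (50.65327072143555, 28.309429168701172), 77.47119140625) [0.445 0.334 0.03 ]
side [405.7 272.4] 1143 ((406.230712890625, 275.6773986816406), (65.92132568359375, 31.397869110107422), 78.15792083740234) [0.057 0.069 0.03 ]
side [466.  295.3] 639 ((463.2720031738281, 293.5750427246094), (28.793344497680664, 60.10823440551758), 44.309722900390625) [-0.083  0.054  0.03 ]
```

View pics/ct.png

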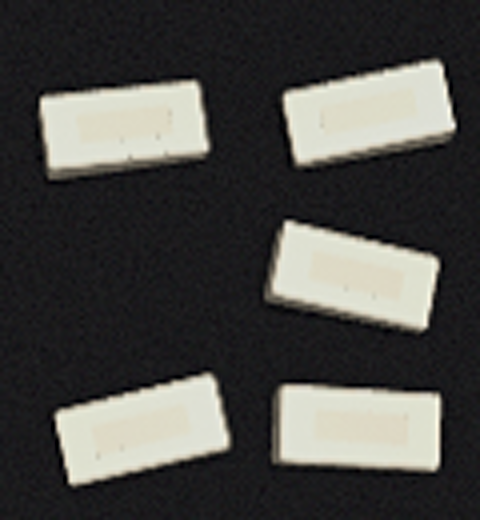

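View pics/cs.png

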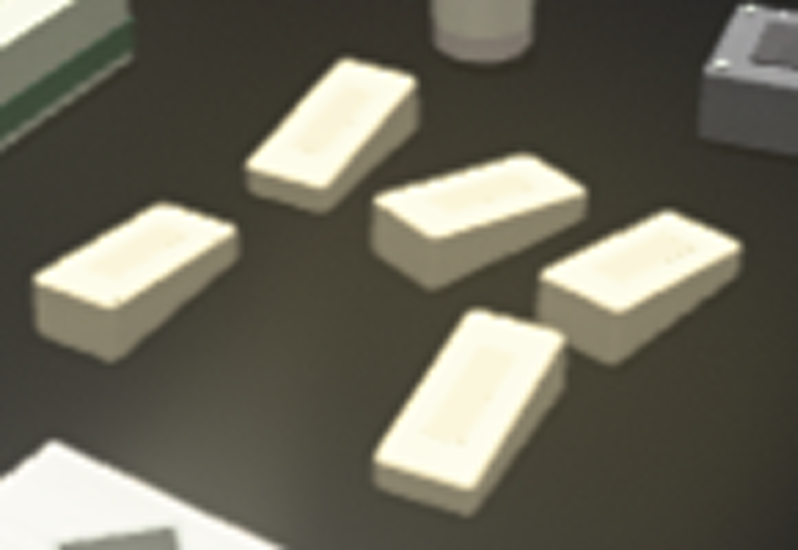

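The crops settle the thick ends, using top-view pixels. A (256,127), C (313,164) and E (315,202) have theirs on the left (+y). B (317,123) and D (261,203) have theirs on the right (−y). Next I'll triangulate the top faces, the mould, the plate and the cutout.

```bash
python3 - <<'E'
from h import *
T=cv2.imread("pics/top0.png");S=cv2.imread("pics/side0.png")
def faces(I,thr,k):
    g=I[:,:,2].copy(); m=(g>thr).astype('uint8')
    out=[]
    for c in cv2.findContours(m,0,1)[0]:
        a=cv2.contourArea(c)
        if 200<a<1200:
            M=cv2.moments(c); out.append((np.array([M['m10']/a,M['m01']/a]),a,c))
    return out
ft=faces(T,195,0); fs=faces(S,205,0)
names=dict(A=(256,127),B=(317,123),C=(313,164),D=(261,203),E=(315,202)); sn=dict(A=(203,188),B=(240,160),C=(266,175),D=(265,212),E=(296,188))
for k in names:
    a=min(ft,key=lambda f:np.linalg.norm(f[0]-names[k])); b=min(fs,key=lambda f:np.linalg.norm(f[0]-sn[k]))
    p,miss=tri(a[0],b[0])
    box=cv2.boxPoints(cv2.minAreaRect(a[2])); P=on_z("top",box,p[2]); e=[P[1]-P[0],P[2]-P[1]]; e.sort(key=np.linalg.norm)
    print(k,a[0].round(1),a[1],b[0].round(1),b[1],p.round(4),round(miss,4),"L,W",np.linalg.norm(e[1]).round(3),np.linalg.norm(e[0]).round(3),"ang",np.degrees(np.arctan2(e[1][1],e[1][0])).round(1)%180)
a=cv2.resize(T[150:250,130:220],None,fx=5,fy=5,interpolation=2)
b=cv2.resize(S[220:310,130:270],None,fx=5,fy=5,interpolation=2)[:, :]
c=cv2.resize(T[160:235,365:430],None,fx=5,fy=5,interpolation=2)
d=cv2.resize(S[120:180,300:370],None,fx=5,fy=5,interpolation=2)
cv2.imwrite("pics/cw.png",cv2.resize(np.hstack([a[:450],b]),None,fx=.69,fy=.69))
z=np.zeros((375,675,3),'uint8'); z[:375,:325]=c; z[:300,325:675]=d; cv2.imwrite("pics/cc.png",z)
E
```

```text
A [255.3 125.9] 628.0 [204.  186.2] 283.0 [0.6862 0.0968 0.0267] 0.0019 L,W 0.117 0.053 ang 97.5
B [316.7 122.6] 647.5 [239.8 162.1] 312.5 [ 0.6971 -0.0848  0.0259] 0.0019 L,W 0.121 0.052 ang 102.5
C [313.2 163.6] 638.5 [266.6 175.3] 254.0 [ 0.5742 -0.0724  0.0274] 0.002 L,W 0.117 0.052 ang 76.7
D [260. 202.] 671.5 [265.  212.3] 538.5 [0.4614 0.083  0.025 ] 0.0017 L,W 0.118 0.052 ang 103.7
E [314.4 201.5] 661.5 [296.  187.1] 285.0 [ 0.463  -0.0745  0.0272] 0.0021 L,W 0.115 0.053 ang 87.5
```

View pics/cw.png

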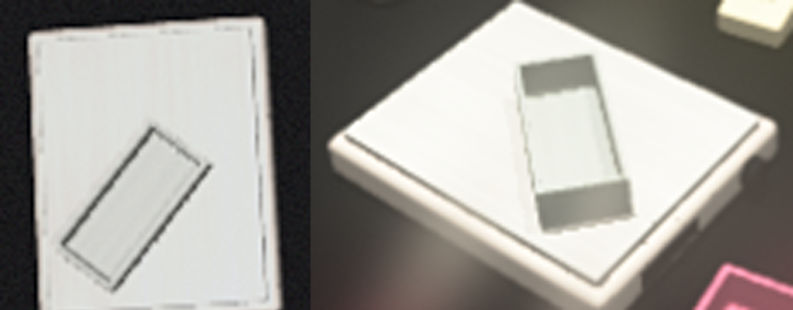

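View pics/cc.png

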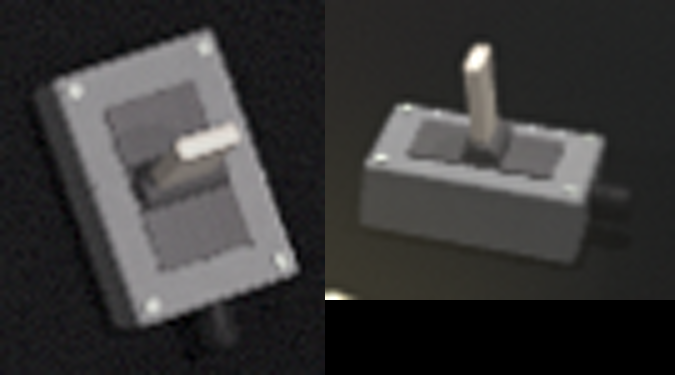

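```bash
python3 - <<'E'
from h import *
T=cv2.imread("pics/top0.png");S=cv2.imread("pics/side0.png")
def rect(I,r,lo):
    x0,y0,x1,y1=r; m=(I[y0:y1,x0:x1].min(2)>lo).astype('uint8')
    m=cv2.morphologyEx(m,3,np.ones((9,9)))
    c=max(cv2.findContours(m,0,1)[0],key=cv2.contourArea); h=cv2.convexHull(c)
    return c,cv2.boxPoints(cv2.minAreaRect(h))+[x0,y0],h+np.array([x0,y0])
c,b,h=rect(T,(125,145,225,255),140)
P=on_z("top",b,.036); print("warmer top corners",b.round(1).tolist(),"\n",P.round(3).tolist(),"centre",P.mean(0).round(4))
e=[P[1]-P[0],P[2]-P[1]]; print([ (np.linalg.norm(v).round(3),np.degrees(np.arctan2(v[1],v[0])).round(1)) for v in e])
ap=cv2.approxPolyDP(rect(S,(130,215,270,310),120)[2],3,True)[:,0]; print("side hull",ap.tolist())
o=lambda L,s,ox,oy,dx=0:(np.array(L,float)-[dx,0])/s+[ox,oy]
mt=o([(152,125),(212,165),(115,290),(60,245)],3.45,130,150); ms=o([(593,55),(632,180),(537,195),(517,65)],3.45,130,220,310.5)
p,m=tri(mt.mean(0),ms.mean(0)); print("mould rim",p.round(4),m.round(4)); P=on_z("top",mt,.07)
for i in range(4):
    v=P[(i+1)%4]-P[i]; print(np.linalg.norm(v).round(3),np.degrees(np.arctan2(v[1],v[0])).round(1))
ct=o([(50,85),(212,30),(298,270),(138,325)],5,365,160); cs=o([(365,165),(405,102),(605,137),(585,200)],5,300,120,325)
p,m=tri(ct.mean(0),cs.mean(0)); print("cutout top",p.round(4),m.round(4)); P=on_z("top",ct,.05)
for i in range(4):
    v=P[(i+1)%4]-P[i]; print(np.linalg.norm(v).round(3),np.degrees(np.arctan2(v[1],v[0])).round(1))
p,m=tri((407,188),(331,130)); print("tip",p.round(4),m.round(4))
E
```

```text
warmer top corners [[136.5, 158.3], [205.8, 154.3], [210.8, 240.4], [141.5, 244.4]] 
 [[0.586, 0.441, 0.036], [0.598, 0.24, 0.036], [0.35, 0.223, 0.036], [0.338, 0.42, 0.036]] centre [0.4683 0.3311 0.036 ]
[(np.float64(0.202), np.float64(-86.6)), (np.float64(0.249), np.float64(-176.0))]
side hull [[135, 261], [188, 220], [264, 255], [222, 309], [198, 309]]
mould rim [0.4369 0.3401 0.0618] 0.0041
0.059 -123.4
0.127 142.8
0.058 51.4
0.122 -36.6
cutout top [ 0.4771 -0.3192  0.0479] 0.0019
0.101 -71.3
0.146 -162.0
0.099 108.5
0.145 18.8
tip [ 0.4907 -0.315   0.122 ] 0.0012
```

Mould, plate, ingots and cutout agree with the sizes given, and the steel mould is the only non-pink pan. The plan:
- **Mould:** to free bench near (0.70, 0.47).
- **Pile order:** D, E (tilted), C, B (tilted), then A.

```bash
cat > plan.py <<'E'
# plan(waypoints): rows in tool axes from the measured pose; waypoint=(x,y,z,yaw of closing axis deg,tilt about tool y deg,grip[,rows of wait])
import numpy as np, sys, json
from scipy.spatial.transform import Rotation as R
from station import bot
OFF=0.012   # gripped centre lies this far behind the TCP
def rot(yaw,ry):
    c,s=np.cos(np.radians(yaw)),np.sin(np.radians(yaw))
    return R.from_matrix(np.c_[[-s,c,0],[c,s,0],[0,0,-1]])*R.from_euler('y',ry,degrees=True)
def plan(wps,step=.05,turn=9):
    o=bot.get_obs(); p=o["eef_pos"].copy(); q=o["tool_rot"]; r=R.from_quat([q[1],q[2],q[3],q[0]])
    for w in wps:
        rows=[]
        rt=rot(w[3],w[4]); pt=np.array(w[:3])+rt.apply([0,0,OFF])
        rv=(r.inv()*rt).as_rotvec(degrees=True)
        n=int(max(1,np.ceil(np.linalg.norm(pt-p)/step),np.ceil(np.linalg.norm(rv)/turn)))
        for k in range(n,0,-1):
            d=np.round(r.inv().apply((pt-p)/k),3); v=np.round((r.inv()*rt).as_rotvec(degrees=True)/k,1)
            rows.append([*d.tolist(),*v.tolist(),w[5]]); p=p+r.apply(d); r=r*R.from_rotvec(v,degrees=True)
        if len(w)>6: rows+=[[0]*6+[w[5]]]*w[6]
        print(len(rows),json.dumps(rows).replace("-0.0,","0,").replace(" 0.0,"," 0,").replace(" ",""))
def st():
    o=bot.get_obs(); q=o["tool_rot"]; y=R.from_quat([q[1],q[2],q[3],q[0]]).apply([[0,1,0],[0,0,1]])
    print("t",round(o["t"],2),"p",o["eef_pos"].round(4),"yaw",np.degrees(np.arctan2(y[0,1],y[0,0])).round(1),"F",o["contact_force"].round(1),"w",round(o["gripper_width"],3),"gf",round(o["grasp_force"],1),"q",o["q"].round(2))
E
python3 - <<'E'
from h import *
from plan import *
for a,b in(((136.5,158.3),(135,261)),((205.8,154.3),(188,220)),((210.8,240.4),(264,255))): print(tri(a,b))
m=on_z("top",(169.1,209.8),.07)[0];print(m)
st()
z=.052
plan([(.55,-.2,.23,10,0,.085),(.437,.340,.15,53,0,.085),(.437,.340,z,53,0,.085)])
E
```

```text
(array([0.58551838, 0.44062661, 0.02992902]), np.float64(0.005809727128691325))
(array([0.60206034, 0.24242796, 0.02550788]), np.float64(0.0041482224002816126))
(array([0.35257254, 0.22503378, 0.03017837]), np.float64(0.006126120337128625))
[0.43478411 0.33721568 0.07      ]
t 0.1 p [ 0.3035 -0.6023  0.2304] yaw -63.3 F [-0.4  0.3 -0.6] w 0.998 gf 0.0 q [ 1.    0.48  0.02  1.56 -0.01  1.11 -0.08]
10 [[0.04,-0.025,0.001,0,0,-7.3,0.085],[0.043,-0.02,0.001,0,0,-7.3,0.085],[0.045,-0.014,0.001,0,0,-7.3,0.085],[0.046,-0.008,0.001,0,0,-7.3,0.085],[0.047,-0.002,0.001,0,0,-7.3,0.085],[0.047,0.004,0.002,0,0,-7.4,0.085],[0.046,0.01,0.001,0,0,-7.3,0.085],[0.045,0.016,0.002,0,0,-7.4,0.085],[0.042,0.021,0.001,0,0,-7.3,0.085],[0.039,0.027,0.002,0,-0.1,-7.4,0.085]]
12 [[0.046,-0.001,0.007,0,0,-3.6,0.085],[0.046,0.001,0.007,0,0,-3.6,0.085],[0.046,0.004,0.007,0,0,-3.6,0.085],[0.045,0.007,0.007,0,0,-3.6,0.085],[0.045,0.01,0.006,0,0,-3.6,0.085],[0.044,0.013,0.007,0,0,-3.6,0.085],[0.043,0.016,0.006,0,0,-3.6,0.085],[0.042,0.018,0.007,0,0,-3.6,0.085],[0.041,0.021,0.006,0,0,-3.5,0.085],[0.04,0.023,0.007,0,0,-3.6,0.085],[0.038,0.026,0.006,0,0,-3.5,0.085],[0.036,0.029,0.007,0,0,-3.6,0.085]]
2 [[0.0,0,0.049,0,0,0,0.085],[0.0,0,0.049,0,0,0,0.085]]
```

>>> move_arm --commands '[[[0.04,-0.025,0,0,0,-7.3,0.085],[0.043,-0.02,0.001,0,0,-7.3,0.085],[0.045,-0.014,0.001,0,0,-7.3,0.085],[0.046,-0.008,0.001,0,0,-7.3,0.085],[0.047,-0.002,0.001,0,0,-7.3,0.085],[0.047,0.004,0.002,0,0,-7.4,0.085],[0.046,0.01,0.001,0,0,-7.3,0.085],[0.045,0.016,0.002,0,0,-7.4,0.085],[0.042,0.021,0.001,0,0,-7.3,0.085],[0.039,0.027,0.002,0,0,-7.4,0.085],[0.046,-0.001,0.007,0,0,-3.6,0.085],[0.046,0.001,0.007,0,0,-3.6,0.085],[0.046,0.004,0.007,0,0,-3.6,0.085],[0.045,0.007,0.007,0,0,-3.6,0.085],[0.045,0.01,0.006,0,0,-3.6,0.085],[0.044,0.013,0.007,0,0,-3.6,0.085],[0.043,0.016,0.006,0,0,-3.6,0.085],[0,0,0,0,0,0,0.085],[0,0,0,0,0,0,0.085]]]' --squeeze 50

```text
t: 2.48
eef_pos: [0.4843, 0.1137, 0.1721]
tool_rot: [-0.0, 0.46, 0.888, -0.0]
contact_force: [0.5, -0.4, -0.2]
gripper_width: 0.991
grasp_force: 0.0
```

```bash
python3 - <<'E'
from plan import *
st()
plan([(.435,.338,.15,53,0,.085,1),(.435,.338,.053,53,0,.085,1)])
E
```

```text
t 2.48 p [0.4843 0.1137 0.1721] yaw 35.2 F [ 0.5 -0.4 -0.2] w 0.991 gf 0.0 q [ 0.17  0.32 -0.62  2.    0.24  0.89  0.04]
6 [[0.042,0.018,0.007,0,0,-3.6,0.085],[0.041,0.02,0.007,0,0,-3.5,0.085],[0.04,0.023,0.007,0,0,-3.6,0.085],[0.038,0.025,0.006,0,0,-3.5,0.085],[0.037,0.028,0.007,0,0,-3.6,0.085],[0,0,0,0,0,0,0.085]]
3 [[0.0,0,0.048,0,0,0,0.085],[0.0,0,0.049,0,0,0,0.085],[0,0,0,0,0,0,0.085]]
```

>>> move_arm --commands '[[[0.042,0.018,0.007,0,0,-3.6,0.085],[0.041,0.02,0.007,0,0,-3.5,0.085],[0.04,0.023,0.007,0,0,-3.6,0.085],[0.038,0.025,0.006,0,0,-3.5,0.085],[0.037,0.028,0.007,0,0,-3.6,0.085],[0,0,0,0,0,0,0.085],[0,0,0.048,0,0,0,0.085],[0,0,0.03,0,0,0,0.085],[0,0,0.019,0,0,0,0.085],[0,0,0,0,0,0,0.085],[0,0,0,0,0,0,0.04],[0,0,0,0,0,0,0.04],[0,0,0,0,0,0,0.04],[0,0,0,0,0,0,0.04],[0,0,0,0,0,0,0.04],[0,0,0,0,0,0,0.04]]]'

```text
t: 4.47
eef_pos: [0.4362, 0.3394, 0.0431]
tool_rot: [0.001, 0.317, 0.948, 0.001]
contact_force: [0.2, 0.1, 7.1]
gripper_width: 0.695
grasp_force: 54.9
```

```bash
python3 - <<'E'
from plan import *
st()
plan([(.435,.338,.12,53,0,.04,1),(.70,.47,.12,53,0,.04,1),(.70,.47,.018,53,0,.04,1)])
E
```

```text
t 4.47 p [0.4362 0.3394 0.0431] yaw 53.0 F [0.2 0.1 7.1] w 0.695 gf 54.9 q [-0.3   0.61 -0.61  1.96  0.52  0.73 -0.3 ]
3 [[0.0,-0.001,-0.032,0.1,0,0,0.04],[0.0,-0.001,-0.033,0.1,0.1,0,0.04],[0,0,0,0,0,0,0.04]]
7 [[-0.022,0.044,0,0,0,0,0.04],[-0.022,0.044,0,0,0,0,0.04],[-0.022,0.044,0,0,0,0,0.04],[-0.022,0.044,0,0,0,0,0.04],[-0.022,0.045,0,0,0,0,0.04],[-0.022,0.044,0,0,0,0,0.04],[0,0,0,0,0,0,0.04]]
4 [[0,0,0.034,0,0,0,0.04],[0,0,0.034,0,0,0,0.04],[0,0,0.034,0,0,0,0.04],[0,0,0,0,0,0,0.04]]
```

>>> move_arm --commands '[[[0,0,-0.032,0,0,0,0.04],[0,0,-0.033,0,0,0,0.04],[-0.022,0.044,0,0,0,0,0.04],[-0.022,0.044,0,0,0,0,0.04],[-0.022,0.044,0,0,0,0,0.04],[-0.022,0.044,0,0,0,0,0.04],[-0.022,0.045,0,0,0,0,0.04],[-0.022,0.044,0,0,0,0,0.04],[0,0,0,0,0,0,0.04],[0,0,0.034,0,0,0,0.04],[0,0,0.034,0,0,0,0.04],[0,0,0.022,0,0,0,0.04],[0,0,0.01,0,0,0,0.04],[0,0,0,0,0,0,0.04]]]'

```text
t: 6.22
eef_pos: [0.6999, 0.471, 0.0071]
tool_rot: [0.0, 0.317, 0.948, 0.0]
contact_force: [0.4, 0.2, -1.6]
gripper_width: 0.69
grasp_force: 55.7
```

```bash
python3 - <<'E'
from plan import *
st()
E
```

```text
t 6.22 p [0.6999 0.471  0.0071] yaw 53.0 F [ 0.4  0.2 -1.6] w 0.69 gf 55.7 q [-0.39  1.03 -0.55  1.16  0.53  1.09 -0.03]
```

>>> move_arm --commands '[[[0,0,0.003,0,0,0,0.04],[0,0,0,0,0,0,0.04],[0,0,0,0,0,0,0.085],[0,0,0,0,0,0,0.085],[0,0,0,0,0,0,0.085],[0,0,-0.02,0,0,0,0.085],[0,0,-0.05,0,0,0,0.085],[0,0,-0.05,0,0,0,0.085],[0,0,-0.03,0,0,0,0.085],[0,0,0,0,0,0,0.085]]]'

```text
t: 7.48
eef_pos: [0.7013, 0.4723, 0.1594]
tool_rot: [0.002, 0.317, 0.948, 0.003]
contact_force: [0.0, -0.1, -0.6]
gripper_width: 0.996
grasp_force: 0.0
```

```bash
python3 - <<'E'
from plan import *
st()
plan([(.62,.25,.165,30,0,.085),(.4615,.083,.12,13.7,0,.085,1),(.4615,.083,.017,13.7,0,.085,1)])
E
```

```text
t 7.47 p [0.7013 0.4723 0.1594] yaw 53.0 F [ 0.  -0.1 -0.6] w 0.996 gf 0.0 q [-0.38  0.89 -0.59  1.07  0.47  1.29  0.01]
5 [[-0.014,-0.045,0.001,0.1,0,4.6,0.085],[-0.017,-0.044,0.001,0.1,0,4.6,0.085],[-0.021,-0.043,0.001,0.1,0,4.6,0.085],[-0.024,-0.041,0.001,0.1,0,4.6,0.085],[-0.027,-0.038,0.002,0.1,0,4.6,0.085]]
6 [[-0.013,-0.044,0.009,0,0,3.3,0.085],[-0.016,-0.043,0.009,0,0,3.3,0.085],[-0.018,-0.043,0.009,0,0,3.2,0.085],[-0.021,-0.041,0.009,0,0,3.3,0.085],[-0.022,-0.04,0.009,0,0,3.2,0.085],[0,0,0,0,0,0,0.085]]
4 [[0,0,0.034,0,0,0,0.085],[0,0,0.034,0,0,0,0.085],[0,0,0.035,0,0,0,0.085],[0,0,0,0,0,0,0.085]]
```

>>> move_arm --commands '[[[-0.014,-0.045,0.001,0.1,0,4.6,0.085],[-0.017,-0.044,0.001,0.1,0,4.6,0.085],[-0.021,-0.043,0.001,0.1,0,4.6,0.085],[-0.024,-0.041,0.001,0.1,0,4.6,0.085],[-0.027,-0.038,0.002,0.1,0,4.6,0.085],[-0.013,-0.044,0.009,0,0,3.3,0.085],[-0.016,-0.043,0.009,0,0,3.3,0.085],[-0.018,-0.043,0.009,0,0,3.2,0.085],[-0.021,-0.041,0.009,0,0,3.3,0.085],[-0.022,-0.04,0.009,0,0,3.2,0.085],[0,0,0,0,0,0,0.085],[0,0,0.04,0,0,0,0.085],[0,0,0.04,0,0,0,0.085],[0,0,0.023,0,0,0,0.085],[0,0,0,0,0,0,0.085],[0,0,0,0,0,0,0.04],[0,0,0,0,0,0,0.04],[0,0,0,0,0,0,0.04],[0,0,0,0,0,0,0.04],[0,0,0,0,0,0,0.04]]]'

```text
t: 9.98
eef_pos: [0.4605, 0.0812, 0.0034]
tool_rot: [0.0, 0.617, 0.787, -0.003]
contact_force: [-1.4, 0.8, 6.1]
gripper_width: 0.632
grasp_force: 53.1
```

```bash
python3 - <<'E'
from plan import *
st()
plan([(.4615,.083,.10,13.7,0,.04),(.468,.331,.12,93.6,0,.04,1),(.468,.331,.062,93.6,0,.04,1)],turn=7)
E
```

```text
t 9.97 p [0.4605 0.0812 0.0034] yaw 13.7 F [-1.4  0.8  6.1] w 0.632 gf 53.1 q [ 0.03  0.55 -0.42  2.17  0.45  0.51 -0.49]
2 [[0.001,0,-0.042,-0.1,0.1,0,0.04],[0.0,0.001,-0.043,-0.2,0.1,0,0.04]]
13 [[0.02,0.005,-0.002,0,0,-6.7,0.04],[0.019,0.008,-0.002,0,0,-6.7,0.04],[0.018,0.01,-0.002,0,0,-6.6,0.04],[0.017,0.012,-0.002,0,0,-6.7,0.04],[0.015,0.014,-0.001,0,0,-6.6,0.04],[0.014,0.015,-0.002,0,0,-6.7,0.04],[0.012,0.017,-0.001,0,0,-6.6,0.04],[0.01,0.018,-0.002,0,0,-6.7,0.04],[0.007,0.019,-0.001,0,0,-6.6,0.04],[0.005,0.02,-0.002,0,0,-6.7,0.04],[0.003,0.021,-0.001,0,0,-6.6,0.04],[0.001,0.021,-0.002,0,0,-6.7,0.04],[0,0,0,0,0,0,0.04]]
3 [[0,0,0.029,0,0,0,0.04],[0,0,0.029,0,0,0,0.04],[0,0,0,0,0,0,0.04]]
```

>>> move_arm --commands '[[[0.001,0,-0.042,0,0,0,0.04],[0,0.001,-0.043,0,0,0,0.04],[0.02,0.005,-0.002,0,0,-6.7,0.04],[0.019,0.008,-0.002,0,0,-6.7,0.04],[0.018,0.01,-0.002,0,0,-6.6,0.04],[0.017,0.012,-0.002,0,0,-6.7,0.04],[0.015,0.014,-0.001,0,0,-6.6,0.04],[0.014,0.015,-0.002,0,0,-6.7,0.04],[0.012,0.017,-0.001,0,0,-6.6,0.04],[0.01,0.018,-0.002,0,0,-6.7,0.04],[0.007,0.019,-0.001,0,0,-6.6,0.04],[0.005,0.02,-0.002,0,0,-6.7,0.04],[0.003,0.021,-0.001,0,0,-6.6,0.04],[0.001,0.021,-0.002,0,0,-6.7,0.04],[0,0,0,0,0,0,0.04],[0,0,0.04,0,0,0,0.04],[0,0,0.018,0,0,0,0.04],[0,0,0,0,0,0,0.04]]]'

```text
t: 12.22
eef_pos: [0.466, 0.3288, 0.0465]
tool_rot: [-0.004, -0.031, 0.999, -0.004]
contact_force: [0.6, 1.0, -1.5]
gripper_width: 0.635
grasp_force: 54.0
```

```bash
python3 - <<'E'
from plan import *
import cv2
from station import imaging
st()
for n in("side","top"):cv2.imwrite(f"pics/{n}1.png",imaging.read_camera(n)[:,:,::-1])
a=cv2.imread("pics/top1.png");b=cv2.imread("pics/side1.png")
cv2.imwrite("pics/v1.png",np.hstack([cv2.resize(a[90:270,30:230],(400,360)),cv2.resize(b[170:350,80:280],(400,360))]))
E
```

```text
t 12.22 p [0.466  0.3288 0.0465] yaw 93.6 F [ 0.6  1.  -1.5] w 0.635 gf 54.0 q [-0.14  0.69 -0.79  1.9   0.65  0.84  0.37]
```

View pics/v1.png

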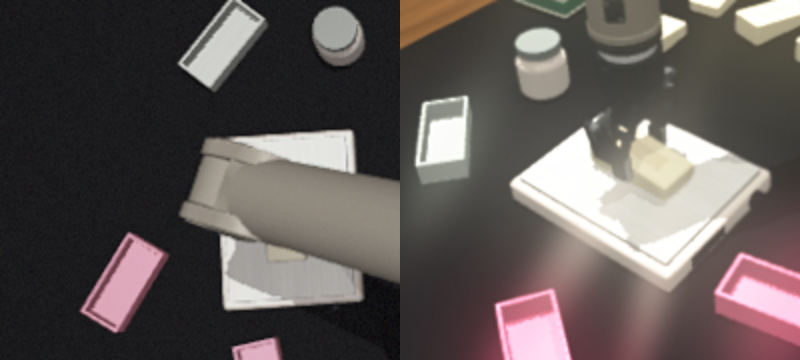

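The mould stands upright at the back left, and the ingot hangs about 5 mm above the middle of the plate. I'll lower it, release it, and go for E.

>>> move_arm --commands '[[[-0.002,0.002,0.003,0,0,0,0.04],[0,0,0.002,0,0,0,0.04],[0,0,0,0,0,0,0.04],[0,0,0,0,0,0,0.085],[0,0,0,0,0,0,0.085],[0,0,0,0,0,0,0.085],[0,0,-0.02,0,0,0,0.085],[0,0,-0.045,0,0,0,0.085],[0,0,-0.045,0,0,0,0.085],[0,0,0,0,0,0,0.085]]]'

```text
t: 13.58
eef_pos: [0.4708, 0.3355, 0.1575]
tool_rot: [-0.0, -0.032, 0.999, -0.0]
contact_force: [0.3, 0.4, 0.3]
gripper_width: 0.991
grasp_force: 0.0
```

```bash
python3 - <<'E'
from plan import *
st()
plan([(.463,-.0745,.12,-2.5,0,.085,1),(.463,-.0745,.016,-2.5,0,.085,1)])
E
```

```text
t 13.57 p [0.4708 0.3355 0.1575] yaw 93.7 F [0.3 0.4 0.3] w 0.991 gf 0.0 q [-0.06  0.56 -0.89  1.82  0.51  1.02  0.48]
12 [[0.003,-0.037,0.005,0,0,8.7,0.085],[-0.003,-0.037,0.004,0,0,8.7,0.085],[-0.008,-0.036,0.005,0,0,8.8,0.085],[-0.014,-0.035,0.004,0,0,8.7,0.085],[-0.019,-0.032,0.005,0,0,8.8,0.085],[-0.023,-0.029,0.004,0,0,8.7,0.085],[-0.028,-0.025,0.005,0,0,8.8,0.085],[-0.031,-0.021,0.004,0,0,8.7,0.085],[-0.034,-0.016,0.005,0,0,8.8,0.085],[-0.036,-0.01,0.004,0,0,8.7,0.085],[-0.037,-0.005,0.005,0,0.1,8.8,0.085],[0,0,0,0,0,0,0.085]]
4 [[0.0,0,0.035,0,0,0,0.085],[0.0,0,0.034,0,0,0,0.085],[0.0,0,0.035,0,0,0,0.085],[0,0,0,0,0,0,0.085]]
```

>>> move_arm --commands '[[[0.003,-0.037,0.005,0,0,8.7,0.085],[-0.003,-0.037,0.004,0,0,8.7,0.085],[-0.008,-0.036,0.005,0,0,8.8,0.085],[-0.014,-0.035,0.004,0,0,8.7,0.085],[-0.019,-0.032,0.005,0,0,8.8,0.085],[-0.023,-0.029,0.004,0,0,8.7,0.085],[-0.028,-0.025,0.005,0,0,8.8,0.085],[-0.031,-0.021,0.004,0,0,8.7,0.085],[-0.034,-0.016,0.005,0,0,8.8,0.085],[-0.036,-0.01,0.004,0,0,8.7,0.085],[-0.037,-0.005,0.005,0,0,8.8,0.085],[0,0,0,0,0,0,0.085],[0,0,0.04,0,0,0,0.085],[0,0,0.04,0,0,0,0.085],[0,0,0.024,0,0,0,0.085],[0,0,0,0,0,0,0.085],[0,0,0,0,0,0,0.04],[0,0,0,0,0,0,0.04],[0,0,0,0,0,0,0.04],[0,0,0,0,0,0,0.04]]]'

```text
t: 16.08
eef_pos: [0.4618, -0.0778, 0.0024]
tool_rot: [0.001, 0.723, 0.691, -0.004]
contact_force: [-1.3, 0.8, 6.0]
gripper_width: 0.636
grasp_force: 53.1
```

>>> move_arm --commands '[[[0,0,0,0,0,0,0.04],[0,0,-0.05,0,0,0,0.04],[0,0,-0.05,0,0,0,0.04],[0,0,-0.03,0,0,0,0.04],[0,0,0,0,0,0,0.04]]]'

```text
t: 16.7
eef_pos: [0.4634, -0.0776, 0.1337]
tool_rot: [0.002, 0.723, 0.691, -0.003]
contact_force: [0.4, -0.0, -0.9]
gripper_width: 0.635
grasp_force: 54.7
```

```bash
python3 - <<'E'
from plan import *
st()
plan([(.467,.330,.14,93.6,0,.04,1),(.467,.330,.093,93.6,-7.6,.04,1)],turn=8)
E
```

```text
t 16.7 p [ 0.4634 -0.0776  0.1337] yaw -2.6 F [ 0.4 -0.  -0.9] w 0.635 gf 54.7 q [ 0.45  0.31 -0.49  2.1   0.22  0.78 -0.22]
14 [[0.031,-0.001,0,0,0,-7.4,0.04],[0.031,0.003,0,0,0,-7.4,0.04],[0.031,0.007,0,0,0,-7.4,0.04],[0.029,0.011,0,0,0,-7.4,0.04],[0.028,0.014,0,0,0,-7.4,0.04],[0.026,0.018,0,-0.1,0,-7.4,0.04],[0.023,0.021,0,0,0,-7.4,0.04],[0.02,0.024,0.001,-0.1,0,-7.4,0.04],[0.017,0.026,0,0,0,-7.4,0.04],[0.014,0.029,0.001,-0.1,0,-7.4,0.04],[0.01,0.03,0,-0.1,0.1,-7.4,0.04],[0.006,0.031,0.001,0,0,-7.4,0.04],[0.001,0.031,0.001,-0.1,0.1,-7.4,0.04],[0,0,0,0,0,0,0.04]]
2 [[-0.001,0,0.046,0,-7.6,0,0.04],[0,0,0,0,0,0,0.04]]
```

>>> move_arm --commands '[[[0.031,-0.001,0,0,0,-7.4,0.04],[0.031,0.003,0,0,0,-7.4,0.04],[0.031,0.007,0,0,0,-7.4,0.04],[0.029,0.011,0,0,0,-7.4,0.04],[0.028,0.014,0,0,0,-7.4,0.04],[0.026,0.018,0,0,0,-7.4,0.04],[0.023,0.021,0,0,0,-7.4,0.04],[0.02,0.024,0,0,0,-7.4,0.04],[0.017,0.026,0,0,0,-7.4,0.04],[0.014,0.029,0,0,0,-7.4,0.04],[0.01,0.03,0,0,0,-7.4,0.04],[0.006,0.031,0,0,0,-7.4,0.04],[-0.001,0.031,0,0,0,-7.4,0.04],[0,0,0.04,0,-7.6,0,0.04],[0,0,0,0,0,0,0.04]]]'

```text
t: 18.58
eef_pos: [0.462, 0.328, 0.0845]
tool_rot: [0.06, -0.035, 0.998, -0.003]
contact_force: [-0.2, -0.6, -2.0]
gripper_width: 0.635
grasp_force: 54.4
```

```bash
python3 - <<'E'
from plan import *
import cv2
from station import imaging
st()
plan([(.467,.330,.084,93.6,-7.6,.04,1)])
for n in("side","top"):cv2.imwrite(f"pics/{n}2.png",imaging.read_camera(n)[:,:,::-1])
b=cv2.imread("pics/side2.png")
cv2.imwrite("pics/v2.png",cv2.resize(b[205:315,125:275],(600,440),interpolation=2))
E
```

```text
t 18.57 p [0.462  0.328  0.0845] yaw 93.9 F [-0.2 -0.6 -2. ] w 0.635 gf 54.4 q [-0.15  0.58 -0.8   1.97  0.72  0.8   0.26]
2 [[-0.005,0.002,0.013,-0.6,-0.8,0.4,0.04],[0,0,0,0,0,0,0.04]]
```

View pics/v2.png

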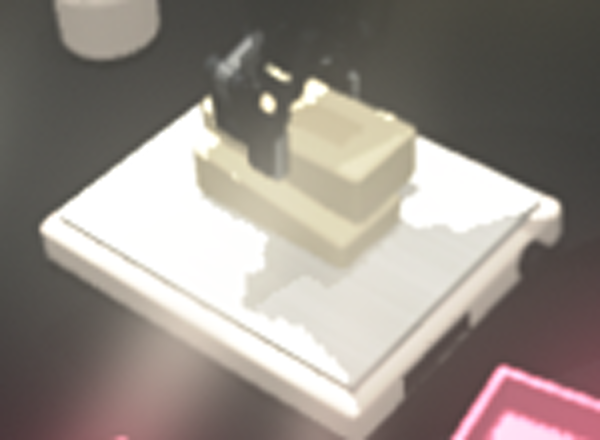

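The lower ingot's thin end faces the camera's right and the upper ingot's thick end lies over it, as wanted, a little above contact. Lowering now.

>>> move_arm --commands '[[[-0.005,0.002,0.009,0,-0.8,0,0.04],[0,0,0.003,0,0,0,0.04],[0,0,0.001,0,0,0,0.04],[0,0,0,0,0,0,0.04]]]'

```text
t: 19.18
eef_pos: [0.4738, 0.3324, 0.0764]
tool_rot: [0.07, -0.032, 0.997, -0.0]
contact_force: [-0.3, 0.7, -1.1]
gripper_width: 0.641
grasp_force: 54.5
```

>>> move_arm --commands '[[[0.002,0,0.003,0,0,0,0.04],[0.001,0,0.002,0,0,0,0.04],[0,0,0.001,0,0,0,0.04],[0,0,0,0,0,0,0.04],[0,0,0,0,0,0,0.04]]]'

```text
t: 19.8
eef_pos: [0.4712, 0.3322, 0.0709]
tool_rot: [0.07, -0.032, 0.997, -0.001]
contact_force: [-3.1, -4.4, 10.9]
gripper_width: 0.637
grasp_force: 55.9
```

Contact came at the expected level. Releasing and going to C.

>>> move_arm --commands '[[[0,0,-0.001,0,0,0,0.04],[0,0,0,0,0,0,0.085],[0,0,0,0,0,0,0.085],[0,0,0,0,0,0,0.085],[0,0,-0.02,0,0,0,0.085],[0,0,-0.04,0,0,0,0.085],[0,0,-0.05,0,7.6,0,0.085],[0,0,0,0,0,0,0.085]]]'

```text
t: 20.8
eef_pos: [0.4589, 0.334, 0.1851]
tool_rot: [0.006, -0.031, 1.0, 0.0]
contact_force: [0.3, -0.4, -1.4]
gripper_width: 0.996
grasp_force: 0.0
```

```bash
python3 - <<'E'
from plan import *
st()
plan([(.5742,-.0724,.12,-13.3,0,.085,1),(.5742,-.0724,.016,-13.3,0,.085,1)])
E
```

```text
t 20.8 p [0.4589 0.334  0.1851] yaw 93.5 F [ 0.3 -0.4 -1.4] w 0.996 gf 0.0 q [-0.04  0.51 -0.93  1.83  0.48  1.04  0.48]
13 [[-0.007,-0.034,0.007,0.1,0,8.9,0.085],[-0.013,-0.033,0.007,0.1,0,8.9,0.085],[-0.018,-0.03,0.007,0.1,0.1,8.9,0.085],[-0.022,-0.027,0.006,0,0.1,8.9,0.085],[-0.026,-0.024,0.007,0.1,0,8.9,0.085],[-0.029,-0.019,0.006,0,0.1,8.9,0.085],[-0.032,-0.015,0.006,0.1,0,8.9,0.085],[-0.034,-0.009,0.007,0,0.1,8.9,0.085],[-0.035,-0.004,0.006,0.1,0,8.9,0.085],[-0.035,0.001,0.007,0,0.1,8.9,0.085],[-0.035,0.007,0.006,0.1,0,8.9,0.085],[-0.033,0.013,0.007,0,0.1,8.9,0.085],[0,0,0,0,0,0,0.085]]
4 [[0,0,0.035,0,0,0,0.085],[0,0,0.034,0,0,0,0.085],[-0.001,0,0.035,0,0,0,0.085],[0,0,0,0,0,0,0.085]]
```

>>> move_arm --commands '[[[-0.007,-0.034,0.007,0,0,8.9,0.085],[-0.013,-0.033,0.007,0,0,8.9,0.085],[-0.018,-0.03,0.007,0,0,8.9,0.085],[-0.022,-0.027,0.006,0,0,8.9,0.085],[-0.026,-0.024,0.007,0,0,8.9,0.085],[-0.029,-0.019,0.006,0,0,8.9,0.085],[-0.032,-0.015,0.006,0,0,8.9,0.085],[-0.034,-0.009,0.007,0,0,8.9,0.085],[-0.035,-0.004,0.006,0,0,8.9,0.085],[-0.035,0.001,0.007,0,0,8.9,0.085],[-0.035,0.007,0.006,0,0,8.9,0.085],[-0.033,0.013,0.007,0,0,8.9,0.085],[0,0,0,0,0,0,0.085],[0,0,0.03,0,0,0,0.085],[0,0,0,0,0,0,0.085]]]'

```text
t: 22.68
eef_pos: [0.5709, -0.073, 0.0724]
tool_rot: [0.003, 0.783, 0.622, 0.0]
contact_force: [-0.1, 0.1, 0.4]
gripper_width: 0.995
grasp_force: 0.0
```

```bash
python3 - <<'E'
from plan import *
from h import *
st()
plan([(.5742,-.0724,.016,-13.3,0,.085,1)])
T=imaging.read_camera("top");S=imaging.read_camera("side");cv2.imwrite("pics/side3.png",S[:,:,::-1]);cv2.imwrite("pics/top3.png",T[:,:,::-1])
a=cv2.resize(T[150:255,130:220],(360,420),interpolation=2);b=cv2.resize(S[205:310,130:240],(440,420),interpolation=2)
cv2.imwrite("pics/v3.png",np.hstack([a,b])[:,:,::-1])
E
```

```text
t 22.68 p [ 0.5709 -0.073   0.0724] yaw -13.0 F [-0.1  0.1  0.4] w 0.995 gf 0.0 q [ 0.31  0.54 -0.37  1.91  0.29  0.74 -0.46]
3 [[0.001,0.001,0.034,0.1,0.1,0.1,0.085],[0.0,0.002,0.034,0.1,0.1,0.2,0.085],[0,0,0,0,0,0,0.085]]
```

View pics/v3.png

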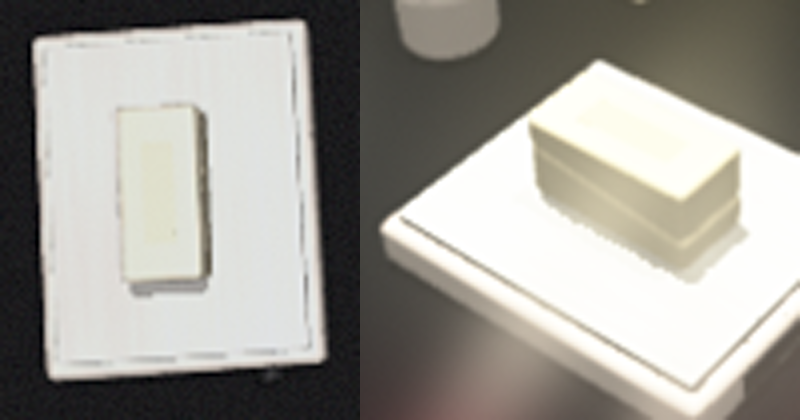

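The first pair is flat, end for end, and near the plate's middle. I'll grip C and check the pair's centring.

>>> move_arm --commands '[[[0.001,0.002,0.034,0,0.2,0.3,0.085],[0,0.001,0.033,0,0,0,0.085],[0,0,0,0,0,0,0.085],[0,0,0,0,0,0,0.04],[0,0,0,0,0,0,0.04],[0,0,0,0,0,0,0.04],[0,0,0,0,0,0,0.04],[0,0,0,0,0,0,0.04],[0,0,-0.05,0,0,0,0.04],[0,0,-0.05,0,0,0,0.04],[0,0,-0.05,0,0,0,0.04],[0,0,0,0,0,0,0.04],[0,0,0,0,0,0,0.04]]]'

```text
t: 24.4
eef_pos: [0.5749, -0.0742, 0.1567]
tool_rot: [0.003, 0.785, 0.619, 0.003]
contact_force: [-0.3, -0.4, -2.3]
gripper_width: 0.636
grasp_force: 54.4
```

```bash
python3 - <<'E'
from plan import *
from h import *
st()
print(on_z("top",(174.5,199.7),.037),on_z("top",(169.75,198.25),.098))
plan([(.470,.333,.165,3.6,0,.04,1),(.470,.333,.123,3.6,0,.04,1)])
E
```

```text
t 24.4 p [ 0.5749 -0.0742  0.1567] yaw -13.5 F [-0.3 -0.4 -2.3] w 0.636 gf 54.4 q [ 0.35  0.43 -0.42  1.84  0.22  0.9  -0.41]
[[0.46600648 0.32812635 0.037     ]] [[0.46461519 0.33111066 0.098     ]]
10 [[0.041,-0.022,0,0.1,0,-1.9,0.04],[0.042,-0.02,0,0,0,-1.9,0.04],[0.043,-0.019,0,0.1,0,-1.9,0.04],[0.043,-0.018,0,0,0,-1.9,0.04],[0.044,-0.016,0.001,0.1,0,-1.9,0.04],[0.044,-0.015,0,0,0,-1.9,0.04],[0.045,-0.013,0.001,0.1,0,-1.9,0.04],[0.045,-0.012,0,0,0,-1.9,0.04],[0.046,-0.01,0.001,0.1,0.1,-1.9,0.04],[0,0,0,0,0,0,0.04]]
2 [[0,0,0.042,0,0,0,0.04],[0,0,0,0,0,0,0.04]]
```

>>> move_arm --commands '[[[0.041,-0.022,0,0,0,-1.9,0.04],[0.042,-0.02,0,0,0,-1.9,0.04],[0.043,-0.019,0,0,0,-1.9,0.04],[0.043,-0.018,0,0,0,-1.9,0.04],[0.044,-0.016,0.001,0,0,-1.9,0.04],[0.044,-0.015,0,0,0,-1.9,0.04],[0.045,-0.013,0.001,0,0,-1.9,0.04],[0.045,-0.012,0,0,0,-1.9,0.04],[0.046,-0.01,0.001,0,0,-1.9,0.04],[0,0,0,0,0,0,0.04],[0,0,0.035,0,0,0,0.04],[0,0,0,0,0,0,0.04],[0,0,0,0,0,0,0.04]]]'

```text
t: 26.02
eef_pos: [0.4712, 0.3326, 0.1172]
tool_rot: [0.003, 0.685, 0.729, 0.002]
contact_force: [0.0, -0.9, -0.6]
gripper_width: 0.633
grasp_force: 54.2
```

```bash
python3 - <<'E'
from plan import *
st()
plan([(.467,.331,.1155,3.6,0,.04,1)])
E
```

```text
t 26.02 p [0.4712 0.3326 0.1172] yaw 3.6 F [ 0.  -0.9 -0.6] w 0.633 gf 54.2 q [-0.29  0.51 -0.56  1.87  0.36  0.86 -0.97]
2 [[-0.001,-0.004,0.014,0.4,0.1,0,0.04],[0,0,0,0,0,0,0.04]]
```

>>> move_arm --commands '[[[-0.001,-0.004,0.01,0.4,0,0,0.04],[0,0,0.004,0,0,0,0.04],[0,0,0.002,0,0,0,0.04],[0,0,0,0,0,0,0.04],[0,0,0,0,0,0,0.04]]]'

```text
t: 26.65
eef_pos: [0.4675, 0.3322, 0.1065]
tool_rot: [0.003, 0.684, 0.729, 0.0]
contact_force: [-12.0, -11.8, 43.4]
gripper_width: 0.633
grasp_force: 59.9
```

>>> move_arm --commands '[[[0,0,-0.003,0,0,0,0.04],[0,0,0,0,0,0,0.04],[0,0,0,0,0,0,0.04]]]'

```text
t: 27.02
eef_pos: [0.4676, 0.3322, 0.1066]
tool_rot: [0.002, 0.684, 0.729, 0.0]
contact_force: [-5.3, -4.9, 18.2]
gripper_width: 0.629
grasp_force: 56.9
```

>>> move_arm --commands '[[[0,0,-0.001,0,0,0,0.04],[0,0,0,0,0,0,0.085],[0,0,0,0,0,0,0.085],[0,0,0,0,0,0,0.085],[0,0,-0.02,0,0,0,0.085],[0,0,-0.04,0,0,0,0.085],[0,0,-0.03,0,0,0,0.085],[0,0,0,0,0,0,0.085]]]'

```text
t: 28.02
eef_pos: [0.4685, 0.3337, 0.1991]
tool_rot: [0.002, 0.684, 0.729, 0.003]
contact_force: [-0.5, 0.2, -0.5]
gripper_width: 0.993
grasp_force: 0.0
```

```bash
python3 - <<'E'
from plan import *
st()
plan([(.6971,-.0848,.16,12.5,0,.085,1),(.6971,-.0848,.016,12.5,0,.085,1)])
E
```

```text
t 28.02 p [0.4685 0.3337 0.1991] yaw 3.6 F [-0.5  0.2 -0.5] w 0.993 gf 0.0 q [-0.25  0.41 -0.61  1.8   0.28  1.01 -0.91]
11 [[-0.043,0.02,0.005,0,0,-0.9,0.085],[-0.044,0.019,0.005,0,0,-0.9,0.085],[-0.044,0.019,0.005,0,0,-0.9,0.085],[-0.044,0.018,0.005,0.1,0,-0.9,0.085],[-0.044,0.017,0.005,0,0,-0.9,0.085],[-0.045,0.017,0.005,0.1,0,-0.9,0.085],[-0.045,0.016,0.005,0,0,-0.9,0.085],[-0.045,0.015,0.006,0.1,0,-0.9,0.085],[-0.045,0.015,0.005,0,0,-0.8,0.085],[-0.046,0.014,0.005,0.1,0,-0.9,0.085],[0,0,0,0,0,0,0.085]]
4 [[0,0,0.048,0,0,0,0.085],[0,0,0.048,0,0,0,0.085],[0,0,0.048,0,0,0,0.085],[0,0,0,0,0,0,0.085]]
```

>>> move_arm --commands '[[[-0.043,0.02,0.005,0,0,-0.9,0.085],[-0.044,0.019,0.005,0,0,-0.9,0.085],[-0.044,0.019,0.005,0,0,-0.9,0.085],[-0.044,0.018,0.005,0,0,-0.9,0.085],[-0.044,0.017,0.005,0,0,-0.9,0.085],[-0.045,0.017,0.005,0,0,-0.9,0.085],[-0.045,0.016,0.005,0,0,-0.9,0.085],[-0.045,0.015,0.006,0,0,-0.9,0.085],[-0.045,0.015,0.005,0,0,-0.8,0.085],[-0.046,0.014,0.005,0,0,-0.9,0.085],[0,0,0,0,0,0,0.085],[0,0,0.05,0,0,0,0.085],[0,0,0.03,0,0,0,0.085],[0,0,0,0,0,0,0.085],[0,0,0,0,0,0,0.085]]]'

```text
t: 29.9
eef_pos: [0.6963, -0.0861, 0.0667]
tool_rot: [0.002, 0.625, 0.78, 0.0]
contact_force: [0.5, -0.1, -0.6]
gripper_width: 0.989
grasp_force: 0.0
```

```bash
python3 - <<'E'
from plan import *
from h import *
st()
plan([(.6971,-.0848,.015,12.5,0,.085,1)])
T=imaging.read_camera("top");S=imaging.read_camera("side");cv2.imwrite("pics/side4.png",S[:,:,::-1]);cv2.imwrite("pics/top4.png",T[:,:,::-1])
a=cv2.resize(T[150:255,130:220],(360,420),interpolation=2);b=cv2.resize(S[205:310,130:240],(440,420),interpolation=2)
cv2.imwrite("pics/v4.png",np.hstack([a,b])[:,:,::-1])
E
```

```text
t 29.9 p [ 0.6963 -0.0861  0.0667] yaw 12.6 F [ 0.5 -0.1 -0.6] w 0.989 gf 0.0 q [ 0.34  0.73 -0.46  1.58  0.38  0.91 -0.03]
3 [[0.001,0,0.032,0.1,0.1,0,0.085],[0.0,0.001,0.032,0,0,0.1,0.085],[0,0,0,0,0,0,0.085]]
```

View pics/v4.png

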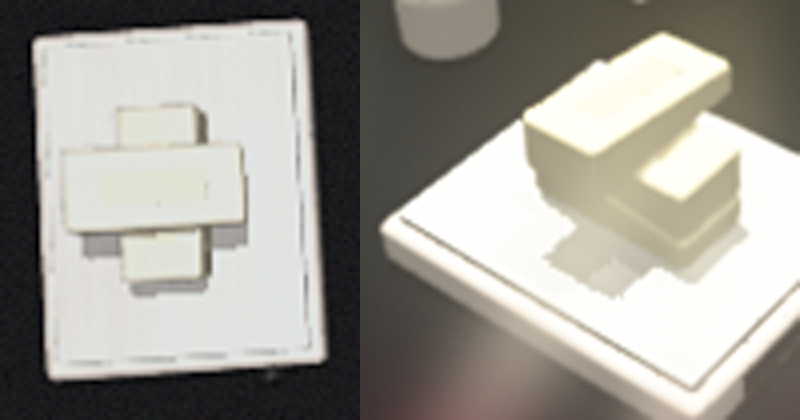

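C lies crosswise with its thick end to +y (left). Next I'll grip B and record the grasp height.

>>> move_arm --commands '[[[0.001,0,0.04,0,0,0,0.085],[0,0.001,0.023,0,0,0,0.085],[0,0,0,0,0,0,0.085],[0,0,0,0,0,0,0.04],[0,0,0,0,0,0,0.04],[0,0,0,0,0,0,0.04],[0,0,0,0,0,0,0.04],[0,0,0,0,0,0,0.04]]]'

```text
t: 31.0
eef_pos: [0.6977, -0.0857, 0.0042]
tool_rot: [0.002, 0.626, 0.78, 0.0]
contact_force: [0.2, 1.0, 5.5]
gripper_width: 0.637
grasp_force: 54.0
```

>>> move_arm --commands '[[[0,0,-0.05,0,0,0,0.04],[0,0,-0.06,0,0,0,0.04],[0,0,-0.06,0,0,0,0.04],[0,0,-0.03,0,0,0,0.04],[0,0,0,0,0,0,0.04],[0,0,0,0,0,0,0.04]]]'

```text
t: 31.75
eef_pos: [0.695, -0.0856, 0.2005]
tool_rot: [0.0, 0.626, 0.78, -0.001]
contact_force: [-0.1, 0.1, -1.9]
gripper_width: 0.635
grasp_force: 53.9
```

```bash
python3 - <<'E'
from plan import *
from h import *
st()
print(on_z("top",(168.2,197),.128))
plan([(.467,.331,.20,3.6,0,.04,1),(.467,.331,.155,3.6,7.6,.04,1)])
E
```

```text
t 31.75 p [ 0.695  -0.0856  0.2005] yaw 12.5 F [-0.1  0.1 -1.9] w 0.635 gf 53.9 q [ 0.36  0.6  -0.5   1.49  0.31  1.14  0.02]
[[0.46523647 0.33004182 0.128     ]]
11 [[0.046,-0.013,0.001,0,0,0.9,0.04],[0.045,-0.014,0.001,0,0,0.9,0.04],[0.045,-0.015,0.001,0,0,0.9,0.04],[0.045,-0.015,0.001,0,0,0.9,0.04],[0.045,-0.016,0.001,0,0,0.9,0.04],[0.044,-0.017,0.001,0,0,0.9,0.04],[0.044,-0.017,0.001,0,0,0.9,0.04],[0.044,-0.018,0.002,0,0,0.9,0.04],[0.044,-0.019,0.001,0,0.1,0.9,0.04],[0.043,-0.02,0.002,-0.1,0,0.8,0.04],[0,0,0,0,0,0,0.04]]
2 [[0.002,0,0.045,0,7.6,0,0.04],[0,0,0,0,0,0,0.04]]
```

>>> move_arm --commands '[[[0.046,-0.013,0.001,0,0,0.9,0.04],[0.045,-0.014,0.001,0,0,0.9,0.04],[0.045,-0.015,0.001,0,0,0.9,0.04],[0.045,-0.015,0.001,0,0,0.9,0.04],[0.045,-0.016,0.001,0,0,0.9,0.04],[0.044,-0.017,0.001,0,0,0.9,0.04],[0.044,-0.017,0.001,0,0,0.9,0.04],[0.044,-0.018,0.002,0,0,0.9,0.04],[0.044,-0.019,0.001,0,0,0.9,0.04],[0.043,-0.02,0.002,0,0,0.8,0.04],[0,0,0,0,0,0,0.04],[0.002,0,0.02,0,7.6,0,0.04],[0,0,0.015,0,0,0,0.04],[0,0,0,0,0,0,0.04],[0,0,0,0,0,0,0.04]]]'

```text
t: 33.62
eef_pos: [0.4675, 0.336, 0.1547]
tool_rot: [-0.047, 0.682, 0.728, 0.045]
contact_force: [-0.7, 0.5, -1.3]
gripper_width: 0.633
grasp_force: 53.7
```

```bash
python3 - <<'E'
from plan import *
from h import *
st()
plan([(.467,.331,.145,3.6,7.6,.04,1)])
S=imaging.read_camera("side");cv2.imwrite("pics/side5.png",S[:,:,::-1])
E
```

```text
t 33.62 p [0.4675 0.336  0.1547] yaw 3.7 F [-0.7  0.5 -1.3] w 0.633 gf 53.7 q [-0.16  0.45 -0.65  1.89  0.23  0.81 -0.83]
2 [[-0.006,-0.001,0.021,0.1,0.1,0.1,0.04],[0,0,0,0,0,0,0.04]]
```

>>> move_arm --commands '[[[-0.006,-0.001,0.013,0,0,0,0.04],[0,0,0.004,0,0,0,0.04],[0,0,0.001,0,0,0,0.04],[0,0,0,0,0,0,0.04]]]'

```text
t: 34.17
eef_pos: [0.467, 0.3314, 0.1358]
tool_rot: [-0.047, 0.683, 0.728, 0.045]
contact_force: [-0.8, -0.2, -1.4]
gripper_width: 0.633
grasp_force: 53.8
```

>>> move_arm --commands '[[[0,0,0.002,0,0,0,0.04],[0,0,0,0,0,0,0.04],[0,0,0,0,0,0,0.04]]]'

```text
t: 34.55
eef_pos: [0.467, 0.3315, 0.1338]
tool_rot: [-0.047, 0.683, 0.728, 0.045]
contact_force: [0.2, -0.4, -1.1]
gripper_width: 0.634
grasp_force: 53.8
```

>>> move_arm --commands '[[[0,0,0.001,0,0,0,0.04],[0,0,0,0,0,0,0.04],[0,0,0,0,0,0,0.04],[0,0,0,0,0,0,0.085],[0,0,0,0,0,0,0.085],[0,0,0,0,0,0,0.085],[0,0,-0.02,0,0,0,0.085],[0,0,-0.04,0,0,0,0.085],[0,0,-0.05,0,-7.6,0,0.085],[0,0,0,0,0,0,0.085],[0,0,0,0,0,0,0.085]]]'

```text
t: 35.92
eef_pos: [0.4677, 0.3175, 0.2426]
tool_rot: [0.001, 0.684, 0.729, 0.0]
contact_force: [1.2, -0.3, -1.8]
gripper_width: 0.994
grasp_force: 0.0
```

```bash
python3 - <<'E'
from plan import *
from h import *
st()
plan([(.6862,.0968,.16,7.5,0,.085,1),(.6862,.0968,.015,7.5,0,.085,1)])
E
```

```text
t 35.92 p [0.4677 0.3175 0.2426] yaw 3.7 F [ 1.2 -0.3 -1.8] w 0.994 gf 0.0 q [-0.2   0.35 -0.64  1.78  0.24  1.09 -0.86]
8 [[-0.033,0.029,0.014,0,0,-0.5,0.085],[-0.034,0.029,0.014,0,0,-0.6,0.085],[-0.034,0.028,0.013,0,0,-0.5,0.085],[-0.034,0.028,0.014,0,0,-0.6,0.085],[-0.035,0.028,0.013,0,0,-0.5,0.085],[-0.035,0.028,0.014,0.1,0,-0.6,0.085],[-0.035,0.027,0.013,0,0.1,-0.5,0.085],[0,0,0,0,0,0,0.085]]
4 [[0.0,0,0.048,0,0,0,0.085],[0.0,0,0.049,0,0,0,0.085],[0.0,0,0.048,0,0,0,0.085],[0,0,0,0,0,0,0.085]]
```

>>> move_arm --commands '[[[-0.033,0.029,0,0,0,-0.5,0.085],[-0.034,0.029,0.014,0,0,-0.6,0.085],[-0.034,0.028,0.013,0,0,-0.5,0.085],[-0.034,0.028,0.014,0,0,-0.6,0.085],[-0.035,0.028,0.013,0,0,-0.5,0.085],[-0.035,0.028,0.014,0,0,-0.6,0.085],[-0.035,0.027,0.013,0,0,-0.5,0.085],[0,0,0.05,0,0,0,0.085],[0,0,0.04,0,0,0,0.085],[0,0,0,0,0,0,0.085],[0,0,0,0,0,0,0.085]]]'

```text
t: 37.3
eef_pos: [0.6867, 0.0961, 0.0726]
tool_rot: [0.001, 0.66, 0.751, 0.0]
contact_force: [-0.1, 0.8, 0.0]
gripper_width: 0.997
grasp_force: 0.0
```

```bash
python3 - <<'E'
from plan import *
from h import *
st()
plan([(.6862,.0968,.016,7.5,0,.085,1)])
T=imaging.read_camera("top");S=imaging.read_camera("side");cv2.imwrite("pics/side6.png",S[:,:,::-1]);cv2.imwrite("pics/top6.png",T[:,:,::-1])
a=cv2.resize(T[80:255,70:220],(360,420),interpolation=2);b=cv2.resize(S[185:310,130:240],(370,420),interpolation=2)
cv2.imwrite("pics/v6.png",np.hstack([a,b])[:,:,::-1])
E
```

```text
t 37.3 p [0.6867 0.0961 0.0726] yaw 7.4 F [-0.1  0.8  0. ] w 0.997 gf 0.0 q [ 0.09  0.72 -0.48  1.6   0.39  0.92 -0.4 ]
3 [[0.0,0,0.034,0.1,0,0,0.085],[0.001,0,0.035,0,0.1,-0.1,0.085],[0,0,0,0,0,0,0.085]]
```

View pics/v6.png

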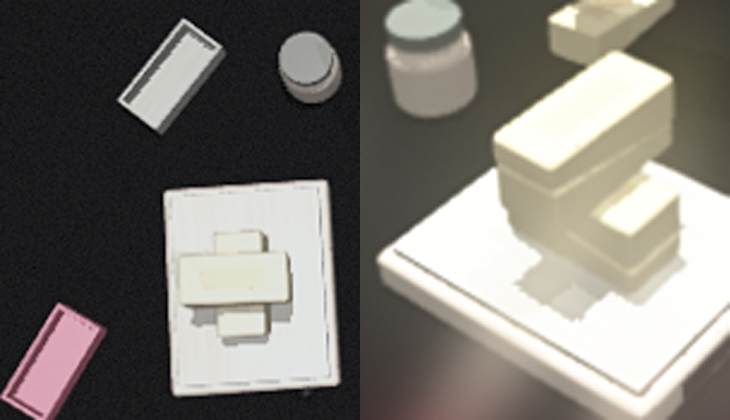

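The second pair is flat and square across the first, and the mould still stands upright. A is next.

>>> move_arm --commands '[[[0,0,0.04,0,0,0,0.085],[0,0,0.029,0,0,0,0.085],[0,0,0,0,0,0,0.085],[0,0,0,0,0,0,0.04],[0,0,0,0,0,0,0.04],[0,0,0,0,0,0,0.04],[0,0,0,0,0,0,0.04],[0,0,0,0,0,0,0.04]]]'

```text
t: 38.4
eef_pos: [0.688, 0.0965, 0.0051]
tool_rot: [0.002, 0.66, 0.751, 0.001]
contact_force: [-0.6, -0.4, 7.3]
gripper_width: 0.631
grasp_force: 54.7
```

>>> move_arm --commands '[[[0,0,-0.05,0,0,0,0.04],[0,0,-0.06,0,0,0,0.04],[0,0,-0.06,0,0,0,0.04],[0,0,-0.06,0,0,0,0.04],[0,0,0,0,0,0,0.04],[0,0,0,0,0,0,0.04]]]'

```text
t: 39.15
eef_pos: [0.6854, 0.096, 0.2321]
tool_rot: [0.001, 0.66, 0.752, -0.001]
contact_force: [0.2, 0.1, -2.1]
gripper_width: 0.629
grasp_force: 54.4
```

```bash
python3 - <<'E'
from plan import *
from h import *
st()
# top face of upper ingot of pair 2 in top view crop: corners/2.4
c=np.mean([(180,257),(290,250),(290,300),(182,304)],0)/2.4+[70,80]; print(c,on_z("top",c,.158))
plan([(.467,.331,.23,93.6,0,.04,1),(.467,.331,.183,93.6,0,.04,1)])
E
```

```text
t 39.15 p [0.6854 0.096  0.2321] yaw 7.4 F [ 0.2  0.1 -2.1] w 0.629 gf 54.4 q [ 0.13  0.56 -0.54  1.48  0.3   1.18 -0.33]
[168.125      195.72916667] [[0.46575769 0.32491472 0.158     ]]
11 [[0.026,-0.019,0.001,0,0,-8.6,0.04],[0.029,-0.014,0.001,0,0,-8.6,0.04],[0.03,-0.01,0.001,0,0,-8.6,0.04],[0.032,-0.005,0.001,0,0,-8.6,0.04],[0.032,-0.001,0.002,0,0,-8.6,0.04],[0.032,0.004,0.001,0,0,-8.6,0.04],[0.031,0.009,0.002,0,0,-8.6,0.04],[0.029,0.013,0.001,0,0,-8.7,0.04],[0.027,0.018,0.002,-0.1,0,-8.6,0.04],[0.023,0.021,0.001,0,0.1,-8.7,0.04],[0,0,0,0,0,0,0.04]]
2 [[0.0,0,0.047,0,0,0,0.04],[0,0,0,0,0,0,0.04]]
```

>>> move_arm --commands '[[[0.026,-0.019,0.001,0,0,-8.6,0.04],[0.029,-0.014,0.001,0,0,-8.6,0.04],[0.03,-0.01,0.001,0,0,-8.6,0.04],[0.032,-0.005,0.001,0,0,-8.6,0.04],[0.032,-0.001,0.002,0,0,-8.6,0.04],[0.032,0.004,0.001,0,0,-8.6,0.04],[0.031,0.009,0.002,0,0,-8.6,0.04],[0.029,0.013,0.001,0,0,-8.7,0.04],[0.027,0.018,0.002,0,0,-8.6,0.04],[0.023,0.019,0.001,0,0,-8.7,0.04],[0,0,0,0,0,0,0.04],[0,0,0.03,0,0,0,0.04],[0,0,0.012,0,0,0,0.04],[0,0,0,0,0,0,0.04],[0,0,0,0,0,0,0.04]]]'

```text
t: 41.02
eef_pos: [0.4682, 0.3291, 0.1773]
tool_rot: [0.001, -0.031, 1.0, -0.001]
contact_force: [1.0, 0.8, -2.4]
gripper_width: 0.632
grasp_force: 54.2
```

```bash
python3 - <<'E'
from plan import *
st()
plan([(.467,.329,.178,93.6,0,.04,1)])
E
```

```text
t 41.02 p [0.4682 0.3291 0.1773] yaw 93.6 F [ 1.   0.8 -2.4] w 0.632 gf 54.2 q [-0.02  0.53 -0.93  1.81  0.49  1.05  0.49]
2 [[0.001,0,0.011,-0.1,0.1,0,0.04],[0,0,0,0,0,0,0.04]]
```

>>> move_arm --commands '[[[0.001,0,0.008,0,0,0,0.04],[0,0,0.003,0,0,0,0.04],[0,0,0,0,0,0,0.04],[0,0,0,0,0,0,0.04]]]'

```text
t: 41.52
eef_pos: [0.4669, 0.3289, 0.1659]
tool_rot: [0.001, -0.032, 0.999, -0.001]
contact_force: [-0.0, -0.9, -2.7]
gripper_width: 0.632
grasp_force: 54.2
```

>>> move_arm --commands '[[[0,0,0.002,0,0,0,0.04],[0,0,0,0,0,0,0.04],[0,0,0,0,0,0,0.04]]]'

```text
t: 41.9
eef_pos: [0.4668, 0.3288, 0.1638]
tool_rot: [0.001, -0.032, 0.999, -0.001]
contact_force: [0.2, -1.1, -1.9]
gripper_width: 0.635
grasp_force: 54.2
```

>>> move_arm --commands '[[[0,0,0.001,0,0,0,0.04],[0,0,0,0,0,0,0.04],[0,0,0,0,0,0,0.085],[0,0,0,0,0,0,0.085],[0,0,0,0,0,0,0.085],[0,0,-0.02,0,0,0,0.085],[0,0,-0.04,0,0,0,0.085],[0,0,-0.04,0,0,0,0.085],[0,0,0,0,0,0,0.085]]]'

```text
t: 43.02
eef_pos: [0.4678, 0.3311, 0.2675]
tool_rot: [0.004, -0.032, 0.999, 0.001]
contact_force: [0.1, 0.2, -0.6]
gripper_width: 0.999
grasp_force: 0.0
```

```bash
python3 - <<'E'
from plan import *
st()
# box axis 18.4 deg, base (.477,-.319): shut fingers, closing axis across the swing (18.4-90)
u=np.array([np.cos(np.radians(18.4)),np.sin(np.radians(18.4))]); b=np.array([.477,-.319])
s=b+.075*u; print(s)
plan([(.55,.1,.26,10,0,.0),(*s,.22,-71.6,0,.0,1),(*s,.107,-71.6,0,.0,1)],step=.055)
E
```

```text
t 43.02 p [0.4678 0.3311 0.2675] yaw 93.7 F [ 0.1  0.2 -0.6] w 0.999 gf 0.0 q [ 0.03  0.44 -0.99  1.72  0.4   1.19  0.57]
[ 0.5481657  -0.29532632]
10 [[-0.007,-0.024,0.002,0,0,8.4,0.0],[-0.01,-0.022,0.002,0,0,8.4,0.0],[-0.013,-0.021,0.002,0.1,0,8.4,0.0],[-0.016,-0.018,0.002,0,0,8.4,0.0],[-0.019,-0.016,0.002,0.1,0,8.3,0.0],[-0.021,-0.013,0.002,0.1,0,8.4,0.0],[-0.022,-0.01,0.002,0,0.1,8.3,0.0],[-0.024,-0.007,0.002,0.1,0,8.4,0.0],[-0.024,-0.003,0.002,0,0.1,8.3,0.0],[-0.024,0.001,0.002,0.1,0,8.4,0.0]]
11 [[-0.039,-0.007,0.004,0,0,8.2,0.0],[-0.04,-0.001,0.004,0,0,8.2,0.0],[-0.039,0.004,0.004,0,0,8.1,0.0],[-0.038,0.01,0.004,0,0,8.2,0.0],[-0.037,0.015,0.004,0,0,8.1,0.0],[-0.034,0.02,0.004,0,0,8.2,0.0],[-0.031,0.025,0.004,0,0,8.1,0.0],[-0.027,0.029,0.004,0,0,8.2,0.0],[-0.023,0.032,0.004,0,0,8.1,0.0],[-0.018,0.035,0.004,0,0,8.2,0.0],[0,0,0,0,0,0,0.0]]
4 [[0.0,0,0.038,0,0,0,0.0],[0.0,0,0.037,0,0,0,0.0],[0.0,0,0.038,0,0,0,0.0],[0,0,0,0,0,0,0.0]]
```

>>> move_arm --commands '[[[-0.007,-0.024,0.002,0,0,8.4,0],[-0.01,-0.022,0.002,0,0,8.4,0],[-0.013,-0.021,0.002,0,0,8.4,0],[-0.016,-0.018,0.002,0,0,8.4,0],[-0.019,-0.016,0.002,0,0,8.3,0],[-0.021,-0.013,0.002,0,0,8.4,0],[-0.022,-0.01,0.002,0,0,8.3,0],[-0.024,-0.007,0.002,0,0,8.4,0],[-0.024,-0.003,0.002,0,0,8.3,0],[-0.024,0.001,0.002,0,0,8.4,0],[-0.039,-0.007,0.004,0,0,8.2,0],[-0.04,-0.001,0.004,0,0,8.2,0],[-0.039,0.004,0.004,0,0,8.1,0],[-0.038,0.01,0.004,0,0,8.2,0],[-0.037,0.015,0.004,0,0,8.1,0],[-0.034,0.02,0.004,0,0,8.2,0],[-0.031,0.025,0.004,0,0,8.1,0],[-0.027,0.029,0.004,0,0,8.2,0],[-0.023,0.032,0.004,0,0,8.1,0],[-0.018,0.035,0.004,0,0,8.2,0]]]'

```text
t: 45.52
eef_pos: [0.5464, -0.2984, 0.2041]
tool_rot: [0.001, 0.988, 0.157, 0.001]
contact_force: [-0.6, -0.3, -0.1]
gripper_width: 0.004
grasp_force: 0.0
```

```bash
python3 - <<'E'
from plan import *
from h import *
st()
u=np.array([np.cos(np.radians(18.4)),np.sin(np.radians(18.4))]); b=np.array([.477,-.319]); s=b+.075*u
plan([(*s,.097,-71.6,0,.0,1)])
T=imaging.read_camera("top");S=imaging.read_camera("side");cv2.imwrite("pics/side7.png",S[:,:,::-1]);cv2.imwrite("pics/top7.png",T[:,:,::-1])
a=cv2.resize(T[80:255,70:220],(360,420),interpolation=2);b=cv2.resize(S[165:310,120:260],(405,420),interpolation=2)
cv2.imwrite("pics/v7.png",np.hstack([a,b])[:,:,::-1])
E
```

```text
t 45.52 p [ 0.5464 -0.2984  0.2041] yaw -71.9 F [-0.6 -0.3 -0.1] w 0.004 gf 0.0 q [ 0.55  0.42 -0.2   1.71  0.1   1.02 -0.94]
4 [[0.001,-0.001,0.04,0,0,-0.1,0.0],[0.001,-0.001,0.04,0.1,0,-0.1,0.0],[0.001,-0.001,0.039,0,0,-0.1,0.0],[0,0,0,0,0,0,0.0]]
```

View pics/v7.png

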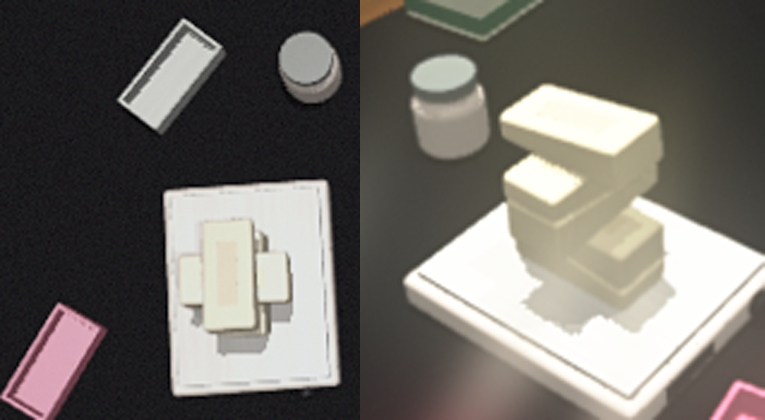

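The pile of five is complete and crosswise, with the top ingot square along the plate. Now the lever.

>>> move_arm --commands '[[[0.002,-0.001,0.04,0,0,0,0],[0.001,-0.001,0.04,0,0,0,0],[0,-0.001,0.039,0,0,0,0],[0,0,0,0,0,0,0],[-0.02,0,0,0,0,0,0],[-0.02,0,0,0,0,0,0],[-0.015,0,0,0,0,0,0],[-0.01,0,0,0,0,0,0],[-0.005,0,0,0,0,0,0],[0,0,0,0,0,0,0],[0,0,0,0,0,0,0]]]'

```text
t: 47.0
eef_pos: [0.4819, -0.3155, 0.0846]
tool_rot: [0.001, 0.987, 0.16, -0.0]
contact_force: [1.2, -0.1, 1.0]
gripper_width: 0.003
grasp_force: 0.4
```

```bash
python3 - <<'E'
from plan import *
from h import *
st()
print(on_z("top",(165.4,194.6),.188))
u=np.array([np.cos(np.radians(18.4)),np.sin(np.radians(18.4))]); p=bot.get_obs()["eef_pos"][:2]-[.477,-.319]
print("box x",p@u,"y",p@[-u[1],u[0]])
E
```

```text
t 47.0 p [ 0.4819 -0.3155  0.0846] yaw -71.6 F [ 1.2 -0.1  1. ] w 0.003 gf 0.4 q [ 0.61  0.5  -0.19  1.91  0.13  0.74 -0.9 ]
[[0.46574047 0.32652462 0.188     ]]
box x 0.005735785858870683 y 0.001747940461296604
```

Pushing the last stretch in small steps until the stop is felt.

>>> move_arm --commands '[[[-0.006,0,0,0,0,0,0],[-0.004,0,0,0,0,0,0],[-0.003,0,0,0,0,0,0],[0,0,0,0,0,0,0]]]'

```text
t: 47.5
eef_pos: [0.4712, -0.3193, 0.0854]
tool_rot: [0.001, 0.987, 0.16, 0.002]
contact_force: [6.1, 2.3, 0.0]
gripper_width: -0.0
grasp_force: 2.3
```

>>> move_arm --commands '[[[-0.003,0,0,0,0,0,0],[-0.003,0,0,0,0,0,0],[0,0,0,0,0,0,0]]]'

```text
t: 47.88
eef_pos: [0.4701, -0.32, 0.0867]
tool_rot: [0.002, 0.987, 0.161, 0.006]
contact_force: [13.7, 5.2, 0.8]
gripper_width: 0.002
grasp_force: 6.1
```

It's at the hard stop: force rises without travel, and box x ≈ −7 mm against −6 mm expected. I'll hold, then back off, go over and push from the gland side.

>>> move_arm --commands '[[[0,0,0,0,0,0,0],[0,0,0,0,0,0,0],[0.03,0,0,0,0,0,0],[0,0,-0.05,0,0,0,0],[0,0,-0.04,0,0,0,0],[0,0,0,0,0,0,0]]]'

```text
t: 48.62
eef_pos: [0.4934, -0.3137, 0.178]
tool_rot: [0.003, 0.987, 0.159, 0.002]
contact_force: [0.1, 0.8, -0.5]
gripper_width: -0.003
grasp_force: 0.0
```

```bash
python3 - <<'E'
from plan import *
from h import *
st()
u=np.array([np.cos(np.radians(18.4)),np.sin(np.radians(18.4))]); b=np.array([.477,-.319]); s=b-.072*u
print(s,np.linalg.norm(s))
plan([(*s,.187,-71.6,0,.0,1),(*s,.097,-71.6,0,.0,1)])
T=imaging.read_camera("top");S=imaging.read_camera("side");cv2.imwrite("pics/side8.png",S[:,:,::-1])
cv2.imwrite("pics/v8.png",cv2.resize(S[100:190,290:380],(400,400),interpolation=2)[:,:,::-1])
E
```

```text
t 48.62 p [ 0.4934 -0.3137  0.178 ] yaw -71.7 F [ 0.1  0.8 -0.5] w -0.003 gf 0.0 q [ 0.62  0.39 -0.2   1.82  0.1   0.93 -0.88]
[ 0.40868093 -0.34172673] 0.5327262511584772
3 [[-0.045,0,0.001,0.2,-0.1,-0.1,0.0],[-0.044,0,0.002,0.2,-0.1,0,0.0],[0,0,0,0,0,0,0.0]]
3 [[0,0,0.045,0,0,0,0.0],[0,0,0.045,0,0,0,0.0],[0,0,0,0,0,0,0.0]]
```

View pics/v8.png

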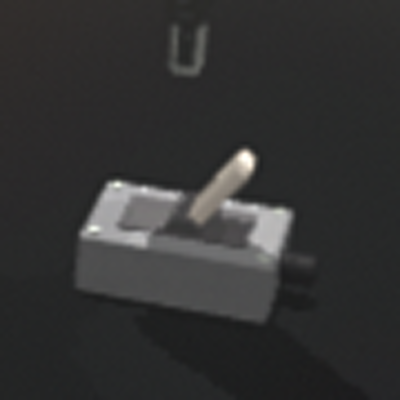

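The lever leans fully to the gland side. Now I'll throw it on.

>>> move_arm --commands '[[[-0.045,0,0.001,0,0,0,0],[-0.044,0,0.002,0,0,0,0],[0,0,0,0,0,0,0],[0,0,0.045,0,0,0,0],[0,0,0.045,0,0,0,0],[0,0,0,0,0,0,0],[0.015,0,0,0,0,0,0],[0.015,0,0,0,0,0,0],[0.015,0,0,0,0,0,0],[0.015,0,0,0,0,0,0],[0.01,0,0,0,0,0,0],[0.006,0,0,0,0,0,0],[0,0,0,0,0,0,0]]]'

```text
t: 50.35
eef_pos: [0.481, -0.316, 0.0818]
tool_rot: [0.001, 0.987, 0.16, 0.001]
contact_force: [-1.1, 0.5, -0.0]
gripper_width: -0.0
grasp_force: 0.0
```

>>> move_arm --commands '[[[0.004,0,0,0,0,0,0],[0.003,0,0,0,0,0,0],[0,0,0,0,0,0,0]]]'

```text
t: 50.72
eef_pos: [0.4844, -0.315, 0.0817]
tool_rot: [0.001, 0.987, 0.159, -0.002]
contact_force: [-7.7, -2.1, 3.8]
gripper_width: -0.002
grasp_force: 4.1
```

>>> move_arm --commands '[[[0.003,0,0,0,0,0,0],[0.002,0,0,0,0,0,0],[0,0,0,0,0,0,0],[0,0,0,0,0,0,0]]]'

```text
t: 51.22
eef_pos: [0.4847, -0.3149, 0.0815]
tool_rot: [0.0, 0.988, 0.157, -0.005]
contact_force: [-17.7, -2.1, 11.6]
gripper_width: 0.002
grasp_force: 11.0
```

>>> move_arm --commands '[[[-0.03,0,0,0,0,0,0],[0,0,-0.05,0,0,0,0],[0,0,-0.06,0,0,0,0],[0,0,0,0,0,0,0],[0,0,0,0,0,0,0]]]'

```text
t: 51.85
eef_pos: [0.4634, -0.3217, 0.1921]
tool_rot: [0.001, 0.987, 0.16, 0.001]
contact_force: [-0.9, -0.1, 0.3]
gripper_width: 0.002
grasp_force: 0.0
```

```bash
python3 - <<'E'
from plan import *
from h import *
st()
T=imaging.read_camera("top");S=imaging.read_camera("side")
for n,i in(("top",T),("side",S)):cv2.imwrite(f"pics/{n}9.png",i[:,:,::-1])
a=cv2.resize(T[80:255,70:220],(343,400),interpolation=2);b=cv2.resize(S[100:190,290:380],(400,400),interpolation=2)
cv2.imwrite("pics/v9.png",np.hstack([a,b])[:,:,::-1])
E
```

```text
t 51.85 p [ 0.4634 -0.3217  0.1921] yaw -71.6 F [-0.9 -0.1  0.3] w 0.002 gf 0.0 q [ 0.65  0.35 -0.19  1.86  0.08  0.94 -0.83]
```

View pics/v9.png

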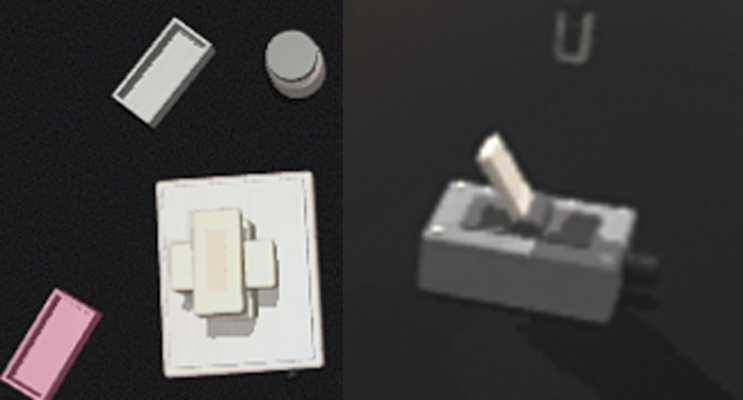

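```bash
python3 - <<'E'
from h import *
u=np.array([np.cos(np.radians(18.4)),np.sin(np.radians(18.4))]); b=np.array([.477,-.319])
for a in(.9,1.0,1.1,1.2):
    print(a,proj("side",[*(b+.07*np.sin(a-.6)*u),.05+.07*np.cos(a-.6)]).round(1), proj("side",[*b,.05]).round(1))
E
```

```text
0.9 [[328.8 131.1]] [[332.8 149.7]]
1.0 [[326.8 131.5]] [[332.8 149.7]]
1.1 [[324.9 132. ]] [[332.8 149.7]]
1.2 [[323.1 132.7]] [[332.8 149.7]]
```

The tip is seen at (323, 131.5), which matches 1.2 rad, and the hard stop was felt. The robot is clear of everything.

```bash
python3 -c "
from station import bot
print(bot.hand_in())"
```

```text
the job is handed in; nothing more can be done
None
```

I handed the job in at about 52 s: the mould stands upright on the bench, all five ingots are piled in flat crosswise pairs on the plate, and the lever was pushed fully off and then fully on; the hand-in gave no verdict, so this rests on my last pictures and the felt hard stops.

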